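Set up the microscope base: filters into hidden bays, specimens into the carrier

ROBOT

A 6-joint arm with a two-finger parallel gripper is mounted at the origin on the work surface. World frame = base frame: x ahead of the robot, y to its left, z up, the work surface at z = 0. Lengths are in mm, angles in rad, forces in N, time in s.
With the tool pointing down it reaches from about 350 to 875 mm from the base axis. Payload 15.5 kg.
Tool frame: the origin (TCP) lies midway between the tips of the shut fingers; the grasp point (between the pads) lies manip.grip_point_offset behind it (manip.grip_point_offset is the distance from the TCP to the grasp point, in mm); z points along the fingers, y is the direction in which the jaws open and shut (so a half turn about z gives the same grasp; the last joint's range is limited). The gripper opens to 85 mm and grips with 20 to 120 N. Pads are 22 mm wide; open, the fingers measure 114 mm over their backs; the gripper's body (76 mm by 85 mm) begins 54 mm behind the grasp point. The pads swing forward as they close: fully open they stand 13 mm farther back than shut.
Start: joints at [-1.425, 0.494, 1.345, -0, 1.302, -0.096], TCP at [149.051, -606.968, 231.277] pointing down, gripper open.
Joint ranges: [-2.91, 2.91], [-0.82, 2.16], [0.22, 2.67], [-1.22, 4.37], [0.12, 2.79], [-3.08, 3.08]. Speed limits (rad/s): [1.89, 1.89, 2.57, 3.01, 3.01, 3.01].

INTERFACE

Orientations are given as a 3x3 rotation matrix whose columns are the frame's x, y, z axes.
In Python, from workcell import manip gives the robot as it stands. The module is installed in compiled form; this text tells all that it offers.
- The arm moves only by the shell command python3 -m crank 'ROWS' [OPENING]. ROWS is text: rows parted by semicolons, each of 4 numbers parted by spaces: the shift along the tool's x, y, z in m, then the turn about the tool's z in rad. A call has 1 to 10 rows; each row shifts and turns the commanded pose from where the row before left it, along the tool's axes as they then stand; what a row does not reach is not made up. A row lasts 1/10 s, in which the tool goes at most 50 mm and 8.59 degrees, less where a joint would pass 70% of its speed; a pose out of reach is approached as far as the arm can. A call with a gripper value outside its range is refused whole. OPENING is the finger opening in m, from 0 to 0.0854, set as the call begins (- or left out, the last holds). The fingers move at their own pace and stop on an object; the grip force is fixed at half the most. Time passes only in rows, so rows that do not move let the fingers close. It gives the time, the measured TCP pose, the force and the opening at its end, in the units of the state.
- manip.state(): the state, without advancing time (a new reading comes with each control period).
- manip.grab_frame(name): name is "scene" or "top" or "wrist"; returns (picture, depth): 400x640x3 uint8, red, green, blue; 400x640 float32, mm along the optical axis (not along the pixel's ray), 0 where there is no reading.
- manip.camera_params(name): a dict with "fx", "fy", "cx", "cy" (pixels), "view" (4x4, takes a point from world to camera coordinates). Camera axes: x right, y down, z forward; pixel columns grow to the right and rows downward; lengths in mm; the calibration is good to about 2 mm. A picture is of the moment at which its call begins: read the wrist's pose just before it. camera_params takes no time and is no camera call; for the wrist camera it gives the pose at the moment of the call.
- manip.job_done(): hands the job in, once; it reports no verdict.
Trained networks look in the newest picture that a camera, given by its name, has taken for a name from the list of things; names that differ only in an ending like _2 or _b are one class to them, and where a whole thing is asked for, a point or a joint stands for the part that bears it (a point fixed in the world has none). Each returns a list of dicts, best first, with "p" (0 to 1); they miss things now and then, are a little off and sometimes report something else, mostly with a low value. They report only what shows in the picture. A call takes as long as a camera call.
- manip.spot_in(camera, target): "position" ([x, y, z] in mm, in world coordinates, good to about 4 mm: the middle of the surface that is visible of it).
The state is a dict: "t": time; "joint_positions": joint angles; "joint_velocities": joint speeds; "effort": joint torques, N m; "tool_pos": TCP position; "eef_rot": TCP orientation; "ft_force": force on the tool from outside, world axes, zero at the start; "ft_torque": the same for the moment, N m; "grip_width": finger opening in mm.
Only numpy, scipy, OpenCV 4.12 (cv2) and the standard library are available. Lean on these libraries where they do the work, as an engineer would, in place of code of your own. Each camera call takes 0.05 s, during which the arm holds its last target.

TASK

Set up the next microscope session: lift every green inspected block out of the carrier into the white tray, seat every black specimen block fully home, flat and square in a carrier pocket of its own, steel face up, and slide the two filter sliders under the hood of the light base, one in each bay, feeling sideways along the bay's back wall until each drops into the recess that cannot be seen and lies flat there. Only when all that is done, push the red lamp lever fully over away from you. Do not disturb the oil bottle, the glass dish or the grey pot.

Things in the scene. Friction and masses are not known exactly. Their poses are not given: they have to be found in the camera images.
- base: Fixed low light base, black and white, 98 x 254 x 50 mm, mouth towards the robot. Origin on the table under the line of the recesses; x points from mouth into hood, y along its length. Open aluminium apron at x -70 to -18 mm, top 14 mm above the table. Roof over x -30 to +28 mm, underside 44, top 50 mm up. Two bays below the roof, back wall at x = +16 mm, 34 mm wide black cheeks between and beside them
- bay0 (a point): middle of the +y bay at floor level (base x 0, y +55 mm, 14 mm above the table); axes as the base. The bay is 76 mm wide in y, floor level with the apron. In the floor is one unseen recess, 35 mm wide in y, from x = -18 mm to the back wall (x = +16), 6 mm deep, its centre up to 15 mm to either side of this point, different in each bay and at each start
- bay1 (a point): the same for the -y bay (base x 0, y -55 mm), with its own unseen recess
- filter0: orange filter slider, loose, 95 to 160 g: steel block 30 x 30 x 14 mm (origin: centre of its underside, z up); from it a black arm 12 mm wide, 14 to 19 mm up, runs to x = -72 mm and carries an upright orange grip, 20 (x) x 14 mm (y), 19 to 47 mm up, centred at x = -62 mm. It stands flat on the heavy block alone. Seated in a recess its origin is 8 mm above the table. Fits either bay
- filter1: blue filter slider, loose, 95 to 160 g: steel block 30 x 30 x 14 mm (origin: centre of its underside, z up); from it a black arm 12 mm wide, 14 to 19 mm up, runs to x = -72 mm and carries an upright blue grip, 20 (x) x 14 mm (y), 19 to 47 mm up, centred at x = -62 mm. It stands flat on the heavy block alone. Seated in a recess its origin is 8 mm above the table. Fits either bay
- filter0_grip (a point): point in the middle of filter0's upright grip, 36 mm above the block's underside; axes as the slider
- filter1_grip (a point): point in the middle of filter1's upright grip, 36 mm above the block's underside; axes as the slider
- carrier: Fixed aluminium specimen carrier, 130 (x) x 140 (y) x 14 mm, origin at the centre of its underside. Four rectangular pockets 47 mm (x) x 33 mm (y), 8 mm deep, 6 mm floor, centres at x +-29, y +-33 mm
- pocket0 (a point): centre of the floor of carrier pocket 0, 6 mm above the table; axes as the carrier (pocket's 47 mm side along x)
- pocket1 (a point): centre of the floor of carrier pocket 1, 6 mm above the table; axes as the carrier (pocket's 47 mm side along x)
- pocket2 (a point): centre of the floor of carrier pocket 2, 6 mm above the table; axes as the carrier (pocket's 47 mm side along x)
- pocket3 (a point): centre of the floor of carrier pocket 3, 6 mm above the table; axes as the carrier (pocket's 47 mm side along x)
- specimen0: black specimen block, loose, 44 (x) x 30 (y) x 22 mm (z), 30 to 65 g, a steel chip showing on its top face; origin at the centre of its underside. May be absent. Either way round fits a pocket; seated, 14 mm of it stands above the carrier
- specimen1: black specimen block, loose, 44 (x) x 30 (y) x 22 mm (z), 30 to 65 g, a steel chip showing on its top face; origin at the centre of its underside. May be absent. Either way round fits a pocket; seated, 14 mm of it stands above the carrier
- specimen2: black specimen block, loose, 44 (x) x 30 (y) x 22 mm (z), 30 to 65 g, a steel chip showing on its top face; origin at the centre of its underside. May be absent. Either way round fits a pocket; seated, 14 mm of it stands above the carrier
- inspected0: green inspected block, loose, same size as a specimen (44 x 30 x 22 mm), origin at the centre of its underside; starts seated in pocket 0. May be absent
- inspected1: green inspected block, loose, same size as a specimen (44 x 30 x 22 mm), origin at the centre of its underside; starts seated in pocket 3. May be absent
- tray: Fixed white open tray, 110 (x) x 130 (y) x 28 mm high, walls 4 mm, floor 4 mm; origin at the centre of its underside
- lamp (a joint): red lamp lever: 0 = off, leaning towards the robot; 1.0 = on, leaning away from the robot (pushed to +x); stays where it is left
- lamp_tip (a point): tip of the red lamp lever (50 mm long), which swings in the world x-z plane about a pivot in the grey block below it
- oil: small amber bottle, 34 mm across, 65 mm high, bystander; origin at the centre of its underside
- dish: glass dish, 80 mm across, 16 mm high, bystander; origin at the centre of its underside
- pot: grey pot, 60 mm across, 80 mm high, bystander; origin at the centre of its underside

How it is judged:
By the outcome, as a careful person would: the job done as asked, in the order asked, and still so for the second after the job is handed in, with the robot touching nothing.
Of specimen0, specimen1, specimen2 only 2 to 3 are there at a start; the rules pass over those that are not, and their reading is None.
Of inspected0, inspected1 only 1 to 2 are there at a start; the rules pass over those that are not, and their reading is None.
At some moment in a run one of specimen0, specimen1, specimen2 may be knocked a few centimetres aside while the robot is not near it.
Once in a run the grip may slacken for a moment while it holds something.
It also fails if it takes over 210 s, if anything falls off the work surface, if the arm or the gripper's body presses on something with over 40 N, if the wrist force passes 120 N, or if a joint passes its speed limit or range.

## Working session

There is one attempt and no reset: what is moved stays moved. The work goes in short steps, Python scripts to look and compute and a shell command to move; the robot and the scene stay as the last step left them, time stands still between calls to the robot, and variables do not carry over. Pictures are saved under pics/ and viewed, and the job is handed in when it is done.

I'll start with a look at the scene.

```bash
mkdir -p pics; ls; cat > h.py <<'E'
import numpy as np, cv2
from workcell import manip
def snap(cam,fn):
    p=manip.camera_params(cam); im,d=manip.grab_frame(cam)
    cv2.imwrite('pics/'+fn,im[:,:,::-1]); np.savez('/tmp/'+cam+'.npz',im=im,d=d,view=p['view'],K=[p['fx'],p['fy'],p['cx'],p['cy']])
    return im,d,p
def world(p,u,v,z):
    V=np.array(p['view']); c=np.array([(u-p['cx'])/p['fx']*z,(v-p['cy'])/p['fy']*z,z])
    return V[:3,:3].T@(c-V[:3,3])
def ray_at(p,u,v,h):
    V=np.array(p['view']);R=V[:3,:3];o=-R.T@V[:3,3];d=R.T@np.array([(u-p['cx'])/p['fx'],(v-p['cy'])/p['fy'],1])
    return o+d*(h-o[2])/d[2]
def cloud(d,p):
    v,u=np.mgrid[:d.shape[0],:d.shape[1]]; V=np.array(p['view'])
    c=np.stack([(u-p['cx'])/p['fx']*d,(v-p['cy'])/p['fy']*d,d],-1)
    return (c-V[:3,3])@V[:3,:3]
def proj(p,X):
    V=np.array(p['view']); c=V[:3,:3]@np.array(X)+V[:3,3]; return p['fx']*c[0]/c[2]+p['cx'],p['fy']*c[1]/c[2]+p['cy']
E
python3 - <<'E'
from h import *
np.set_printoptions(precision=3,suppress=True)
print(manip.grip_point_offset, manip.state())
for c in ['scene','top']:
    im,d,p=snap(c,c+'0.png'); print(c,p['fx'],p['cx'],p['cy'],np.array(p['view']))
    if c=='top':
        for n in ['base','filter0','filter1','filter0_grip','filter1_grip','carrier','specimen0','inspected0','tray','lamp_tip','lamp','oil','dish','pot']:
            for r in manip.spot_in(c,n): print(n,round(r['p'],2),np.array(r['position']))
E
```

```text
pics
18.700000000000003 {'t': 0.0, 'joint_positions': array([-1.425,  0.494,  1.346,  0.   ,  1.303, -0.096]), 'joint_velocities': array([ 0.001,  0.   , -0.001, -0.   , -0.   , -0.002]), 'effort': array([  0.001, -88.214, -38.387,  -0.   ,   0.01 ,   0.   ]), 'tool_pos': array([ 149.004, -606.6  ,  230.715]), 'eef_rot': array([[ 0.971,  0.239, -0.   ],
       [ 0.239, -0.971,  0.001],
       [ 0.   , -0.001, -1.   ]]), 'ft_force': array([-0.165,  0.252,  0.449]), 'ft_torque': array([-0.007,  0.045,  0.047]), 'grip_width': 85.39392520179086}
scene 384.0498978254352 318.81912994517864 202.3474781599203 [[   0.453    0.891   -0.011 -283.045]
 [   0.771   -0.398   -0.498 -391.897]
 [  -0.448    0.217   -0.867 1311.198]
 [   0.       0.       0.       1.   ]]
top 484.4520918557811 324.28936117515406 192.9928653305164 [[   0.001   -1.       0.      32.42 ]
 [  -0.993   -0.001   -0.119  592.741]
 [   0.119    0.      -0.993 1578.853]
 [   0.       0.       0.       1.   ]]
base 0.68 [619.7  99.   47.3]
base 0.16 [ 588.6 -212.6   12.3]
filter0 0.62 [476.2  79.5  12.2]
filter0 0.48 [462.9 232.1  10.9]
filter1 0.62 [476.2  79.5  12.2]
filter1 0.48 [462.9 232.1  10.9]
filter0_grip 0.74 [462.2 224.7  12.5]
filter0_grip 0.55 [ 742.5 -167.2   12.3]
filter1_grip 0.69 [479.   78.8  16.6]
filter1_grip 0.42 [622.   96.4  54. ]
carrier 0.6 [ 589.7 -221.8   12.6]
specimen0 0.48 [ 429.8 -153.    25.1]
specimen0 0.44 [ 446.9 -254.3   22.6]
inspected0 0.54 [ 552.9 -177.    27.5]
tray 0.75 [568.3 376.9   3.4]
tray 0.45 [ 555.  -178.5   24.8]
lamp_tip 0.53 [ 486.  -383.9   72.8]
lamp 0.57 [ 479.9 -383.5   71.7]
oil 0.56 [746.1 -55.5  37.9]
oil 0.37 [390.2 461.2  41.6]
dish 0.95 [ 742.1 -168.1   13.7]
dish 0.19 [ 592.9 -217.     7.8]
pot 0.64 [389.  460.   42.9]
```

View pics/top0.png

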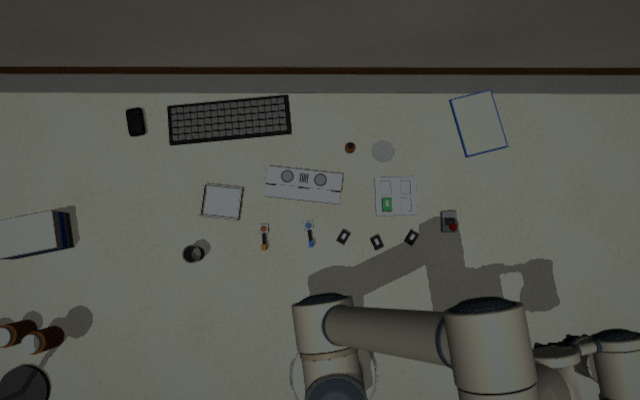

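View pics/scene0.png

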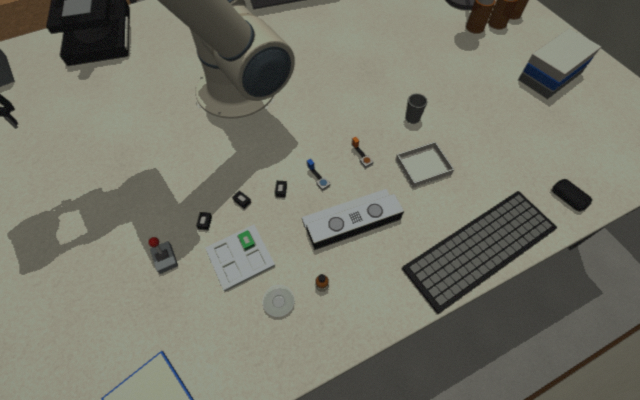

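The top view shows one green block in the carrier at about (387,204), and three black specimens at (343,237), (377,242) and (411,238). The filters are at (264,236) and (309,232), grips towards the robot. The lever is at (452,226). I'll square the tool to the world axes and move over the carrier area.

```bash
python3 -m crank '0 0 0 0.12;0 0 0 0.121;0.03 -0.03 -0.015 0;0.03 -0.03 -0.015 0;0.03 -0.03 -0.015 0;0.03 -0.03 -0.015 0;0.03 -0.03 -0.015 0;0.03 -0.03 -0.015 0;0.03 -0.03 -0.015 0;0.03 -0.03 -0.015 0'; python3 -m crank '0.02 -0.03 0 0;0.02 -0.03 0 0;0.02 -0.03 0 0;0.02 -0.03 0 0;0 -0.03 0 0;0 -0.01 0 0;0 0 0 0;0 0 0 0'
python3 - <<'E'
from h import *
np.set_printoptions(precision=3,suppress=True)
s=manip.state();print(s['tool_pos'],s['eef_rot'],s['ft_force'])
im,d,p=snap('wrist','w1.png'); print(p['fx'],p['view'])
for n in ['carrier','specimen0','inspected0','lamp_tip']:
    for r in manip.spot_in('wrist',n): print(n,round(r['p'],2),np.array(r['position']), proj(p,r['position']))
E
```

```text
t: 1.8
tool_pos: [390.1, -365.6, 352.1]
eef_rot: [[1.0, -0.0, 0.0], [-0.0, -1.0, -0.0], [0.0, 0.0, -1.0]]
ft_force: [1.2, -0.9, 0.4]
grip_width: 85.3
t: 2.6
tool_pos: [469.1, -207.8, 351.4]
eef_rot: [[1.0, -0.0, 0.0], [-0.0, -1.0, -0.001], [0.0, 0.001, -1.0]]
ft_force: [0.8, 0.2, -1.2]
grip_width: 85.5
[ 469.08  -207.771  351.43 ] [[ 1.    -0.     0.   ]
 [-0.    -1.    -0.001]
 [ 0.     0.001 -1.   ]] [ 0.842  0.239 -1.219]
282.7748736038645 [[   0.      -1.       0.    -208.145]
 [  -0.966   -0.       0.259  388.233]
 [  -0.259   -0.001   -0.966  616.729]
 [   0.       0.       0.       1.   ]]
carrier 0.78 [ 590.6 -215.6   12.5] (np.float64(328.14980881651604), np.float64(90.17161830401311))
specimen0 0.94 [ 448.7 -261.1   23.4] (np.float64(354.75575747039585), np.float64(179.05210996656413))
specimen0 0.63 [449.1 -32.1  22. ] (np.float64(219.56705679955826), np.float64(178.6159358476684))
specimen0 0.6 [ 429.  -144.1   23. ] (np.float64(285.9778973824381), np.float64(190.35342517990188))
specimen0 0.53 [ 595.  -218.1   13.1] (np.float64(329.740055189544), np.float64(87.17315045525775))
inspected0 0.83 [ 550.2 -173.3   26.7] (np.float64(301.5145554013026), np.float64(116.25615560361526))
lamp_tip 0.6 [ 479.1 -383.6   77.9] (np.float64(442.26563768431987), np.float64(165.41097051351733))
```

View pics/w1.png

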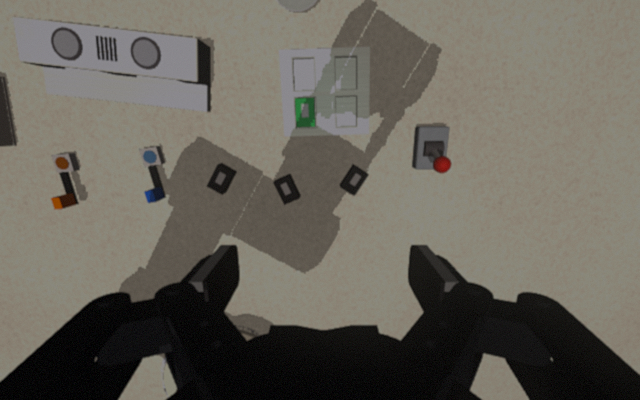

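The wrist view shows the specimens at (222,178), (287,188) and (353,179), and the green block at (305,111). It also shows the carrier, the base apron, both sliders and the lever (442,164). Next I'll fit rectangles from depth.

```bash
cat >> h.py <<'E'
def load(cam):
    z=np.load('/tmp/'+cam+'.npz'); K=z['K']; return z['im'],z['d'],dict(fx=K[0],fy=K[1],cx=K[2],cy=K[3],view=z['view'])
def rect(im,d,p,c,r,zlo,zhi,cond=None):
    W=cloud(d,p); m=(d>0)&(np.hypot(W[...,0]-c[0],W[...,1]-c[1])<r)&(W[...,2]>zlo)&(W[...,2]<zhi)
    if cond is not None: m&=cond(im.astype(int))
    m=m.astype(np.uint8)
    n,l,st,ce=cv2.connectedComponentsWithStats(m)
    k=1+np.argmax(st[1:,4]); pts=W[l==k]
    h=np.median(pts[:,2])
    # ray-plane outline at median height from mask contour
    (cx,cy),(w,hh),a=cv2.minAreaRect(pts[:,:2].astype(np.float32))
    if w<hh: w,hh=hh,w; a+=90
    a=(a+90)%180-90
    return dict(c=(round(cx,1),round(cy,1)),mean=pts.mean(0).round(1),size=(round(w,1),round(hh,1)),long_deg=round(a,1),h=round(float(h),1),n=len(pts))
E
python3 - <<'E'
from h import *
im,d,p=load('wrist')
V=np.array(p['view']);print('cam',-V[:3,:3].T@V[:3,3], p['cx'],p['cy'])
for c in [(449,-261),(449,-32),(429,-144)]: print(rect(im,d,p,c,45,15,35))
print('green',rect(im,d,p,(550,-175),45,18,35))
g=lambda i:(i[...,1]>i[...,0]+25)
print('greenc',rect(im,d,p,(550,-175),45,18,35,g))
print('carrier',rect(im,d,p,(590,-218),130,9,18))
print('roof',rect(im,d,p,(620,99),200,42,60))
print('apron',rect(im,d,p,(575,99),150,8,20))
W=cloud(d,p)
print('table',np.median(W[250:280,330:380].reshape(-1,3),0))
for n in ['filter0','filter1','filter0_grip','filter1_grip','base']:
    pass
o=lambda i:(i[...,0]>i[...,2]+60)
b=lambda i:(i[...,2]>i[...,0]+60)
for nm,c,f in [('orange',(462,228),o),('blue',(479,79),b)]:
    print(nm,'grip',rect(im,d,p,c,70,30,60)); print(nm,'block',rect(im,d,p,c,70,9,17))
big=cv2.resize(im[130:240,20:380],None,fx=2.2,fy=2.2,interpolation=cv2.INTER_CUBIC); cv2.imwrite('pics/w1c.png',np.clip(big.astype(int)*2,0,255).astype(np.uint8)[:,:,::-1])
E
```

```text
cam [ 534.7194302  -207.69396234  495.32074709] 323.3043654431313 202.13402574709505
{'c': (445.6, -260.0), 'mean': array([ 446.3, -259.6,   23.2]), 'size': (43.9, 30.2), 'long_deg': -32.2, 'h': 23.3, 'n': 468}
{'c': (447.5, -32.7), 'mean': array([448.1, -33.7,  23.1]), 'size': (44.1, 30.0), 'long_deg': -30.2, 'h': 23.4, 'n': 493}
{'c': (429.4, -145.0), 'mean': array([ 430.2, -145.2,   23.1]), 'size': (44.1, 29.6), 'long_deg': 23.9, 'h': 23.3, 'n': 461}
green {'c': (555.6, -178.4), 'mean': array([ 556.2, -178.7,   29.5]), 'size': (43.7, 29.9), 'long_deg': 0.1, 'h': 29.5, 'n': 564}
greenc {'c': (556.3, -178.3), 'mean': array([ 555.9, -178.5,   29.4]), 'size': (42.1, 29.7), 'long_deg': 0.1, 'h': 29.5, 'n': 432}
carrier {'c': (585.9, -210.8), 'mean': array([ 588.8, -211.3,   15.4]), 'size': (140.2, 130.5), 'long_deg': -88.2, 'h': 15.4, 'n': 5152}
roof {'c': (639.9, 99.6), 'mean': array([639.7,  98.1,  51.8]), 'size': (255.6, 58.5), 'long_deg': 83.9, 'h': 51.8, 'n': 8174}
apron {'c': (618.3, 102.1), 'mean': array([593.1, 101.6,  15.5]), 'size': (255.7, 94.9), 'long_deg': 84.0, 'h': 15.5, 'n': 4664}
table [ 278.22599607 -267.90855217    1.16139302]
orange grip {'c': (412.8, 228.3), 'mean': array([413.6, 225.9,  42.9]), 'size': (20.4, 15.7), 'long_deg': 3.7, 'h': 45.8, 'n': 234}
orange block {'c': (474.4, 234.3), 'mean': array([474.8, 231.5,  15. ]), 'size': (31.9, 30.1), 'long_deg': -84.8, 'h': 15.4, 'n': 329}
blue grip {'c': (424.0, 74.5), 'mean': array([425. ,  71.8,  43.9]), 'size': (20.5, 15.1), 'long_deg': 6.4, 'h': 47.0, 'n': 189}
blue block {'c': (484.3, 84.3), 'mean': array([485.5,  82.3,  15.1]), 'size': (31.5, 31.4), 'long_deg': 8.0, 'h': 15.4, 'n': 316}
```

View pics/w1c.png

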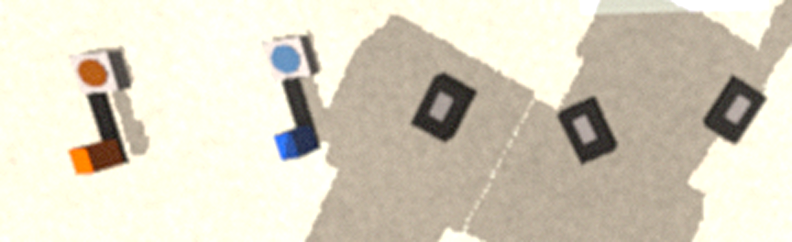

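Depth fits are good: blocks 44×30, carrier yaw about 1.8°, base yaw about -6°. I'll look closer at the carrier on the way to the green block.

```bash
python3 -m crank '0.017 -0.002 0.038 0;0.017 -0.002 0.038 0;0.017 0 0.038 0;0 0 0.038 0;0 0 0 0;0 0 0 0' 0.06
python3 - <<'E'
from h import *
im,d,p=snap('wrist','w2.png')
s=manip.state();print(s['tool_pos'])
W=cloud(d,p)
print('carrier',rect(im,d,p,(590,-210),130,9,20))
for c in [(555,-178),(555,-244),(614,-178),(614,-244)]:
    try: print(rect(im,d,p,c,40,3,10.5))
    except Exception as e: print(e)
print(rect(im,d,p,(555,-178),40,18,35))
big=np.clip(im.astype(int)*2,0,255).astype(np.uint8); cv2.imwrite('pics/w2b.png',big[:,:,::-1])
E
```

```text
t: 3.45
tool_pos: [520.0, -203.4, 199.9]
eef_rot: [[1.0, -0.001, -0.001], [-0.001, -1.0, 0.0], [-0.001, -0.0, -1.0]]
ft_force: [0.2, -0.4, 1.0]
grip_width: 59.8
[ 520.63626699 -203.68987393  200.96149157]
carrier {'c': (585.7, -210.9), 'mean': array([ 590.1, -211.2,   15.3]), 'size': (140.3, 130.4), 'long_deg': -88.3, 'h': 15.3, 'n': 10117}
{'c': (592.5, -177.7), 'mean': array([ 592.3, -176.6,    7.3]), 'size': (32.2, 4.4), 'long_deg': -90.0, 'h': 7.3, 'n': 95}
{'c': (557.6, -245.0), 'mean': array([ 558. , -245. ,    7.4]), 'size': (47.1, 32.6), 'long_deg': 1.5, 'h': 7.4, 'n': 1158}
{'c': (613.9, -176.8), 'mean': array([ 614.5, -176.6,    7.5]), 'size': (47.2, 33.0), 'long_deg': 1.8, 'h': 7.4, 'n': 1318}
{'c': (615.9, -243.5), 'mean': array([ 616.4, -243.4,    7.5]), 'size': (47.1, 32.2), 'long_deg': 1.4, 'h': 7.4, 'n': 1311}
{'c': (555.7, -178.7), 'mean': array([ 556.4, -178.9,   29.3]), 'size': (44.0, 30.1), 'long_deg': 1.6, 'h': 29.4, 'n': 1106}
```

View pics/w2b.png

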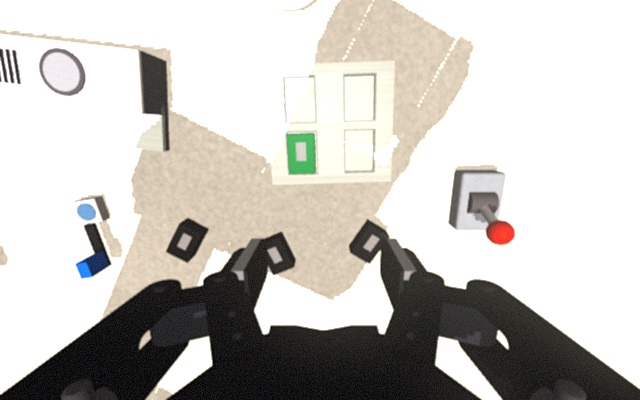

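Carrier centre is (585.7, -210.9) with yaw 0.03, and all four pockets agree. Next I grasp the green block.

```bash
python3 -m crank '0.0175 -0.0125 0.035 -0.03;0.0175 -0.0125 0.035 0;0 0 0.045 0;0 0 0.035 0;0 0 0.02 0;0 0 0.014 0;0 0 0 0'; python3 -m crank '0 0 0 0;0 0 0 0;0 0 0 0;0 0 0 0;0 0 0 0;0 0 0 0' 0.02
```

```text
t: 4.2
tool_pos: [555.1, -177.9, 15.5]
eef_rot: [[1.0, 0.029, 0.0], [0.029, -1.0, -0.0], [0.0, 0.0, -1.0]]
ft_force: [0.5, 0.4, -0.5]
grip_width: 60.2
t: 4.8
tool_pos: [555.8, -178.0, 17.2]
eef_rot: [[1.0, 0.03, 0.003], [0.03, -1.0, -0.001], [0.003, 0.001, -1.0]]
ft_force: [-2.5, 0.3, 12.5]
grip_width: 28.6
```

```bash
python3 -m crank '0 0 -0.012 0;0 0 -0.012 0;0 0 -0.012 0;0 0 -0.005 0;0 0 0 0;0 0 0 0'; python3 - <<'E'
from h import *
im,d,p=load('top')
print('tray',rect(im,d,p,(568,377),120,18,40)); print('trayfloor',rect(im,d,p,(568,377),60,-5,15))
E
```

```text
t: 5.4
tool_pos: [554.7, -177.5, 56.2]
eef_rot: [[1.0, 0.03, -0.0], [0.03, -1.0, 0.0], [-0.0, -0.0, -1.0]]
ft_force: [0.6, 0.0, -0.7]
grip_width: 28.4
tray {'c': (568.0, 379.5), 'mean': array([568.6, 381.6,  26.9]), 'size': (131.8, 111.1), 'long_deg': 83.8, 'h': 26.7, 'n': 211}
trayfloor {'c': (568.7, 379.9), 'mean': array([568.5, 378.2,   4.2]), 'size': (113.7, 101.5), 'long_deg': 83.6, 'h': 4.3, 'n': 878}
```

```bash
python3 -m crank '0 -0.02 0 0;0 -0.04 0 0;0 -0.045 0 0;0 -0.045 0 0;0 -0.045 0 0;0 -0.045 0 0;0 -0.045 0 0;0 -0.045 0 0;0 -0.045 0 0;0 -0.045 0 0'; python3 -m crank '0.01 -0.045 0 0;0.01 -0.045 0 0;0.01 -0.03 0 0;0 -0.017 0 0;0 0 0 0;0 0 0 0'
python3 - <<'E'
from h import *
im,d,p=snap('wrist','w3.png')
print(manip.state()['tool_pos'],manip.state()['grip_width'])
print('tray',rect(im,d,p,(568,377),120,18,40)); print('trayfloor',rect(im,d,p,(568,377),90,-5,12))
E
```

```text
t: 6.4
tool_pos: [541.6, 244.1, 55.7]
eef_rot: [[1.0, 0.03, -0.001], [0.03, -1.0, -0.0], [-0.001, 0.0, -1.0]]
ft_force: [1.9, 0.4, -0.9]
grip_width: 28.1
t: 7.0
tool_pos: [567.4, 379.3, 55.6]
eef_rot: [[1.0, 0.03, -0.001], [0.03, -1.0, -0.001], [-0.001, 0.001, -1.0]]
ft_force: [-0.4, -0.4, -0.4]
grip_width: 28.2
[567.61224215 378.80686155  55.78392535] 28.248924162042762
tray {'c': (568.6, 376.9), 'mean': array([591.9, 375.6,  27. ]), 'size': (130.4, 102.4), 'long_deg': 84.1, 'h': 28.6, 'n': 4497}
trayfloor {'c': (563.0, 377.4), 'mean': array([581.2, 379. ,   5.5]), 'size': (123.6, 100.9), 'long_deg': 83.9, 'h': 5.3, 'n': 14664}
```

View pics/w3.png

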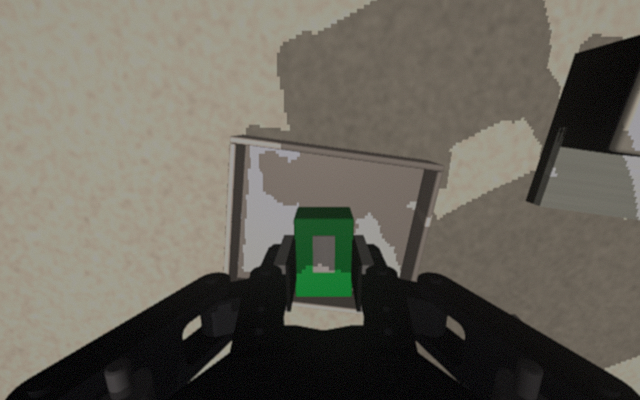

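The green block (323,252) is held above the tray interior. I'll lower and release it.

```bash
python3 -m crank '0 0 0.015 0;0 0 0.015 0;0 0 0.008 0;0 0 0.002 0;0 0 0 0'; python3 -m crank '0 0 0 0;0 0 0 0;0 0 0 0;0 0 -0.02 0;0 0 -0.03 0;0 0 -0.04 0;0 0 -0.045 0;0 0 0 0;0 0 0 0' 0.06
python3 - <<'E'
from h import *
im,d,p=snap('wrist','w4.png')
cv2.imwrite('pics/w4.png',im[::,:,::-1])
print(rect(im,d,p,(568,377),60,15,35,lambda i:(i[...,1]>i[...,0]+25)))
E
```

```text
t: 7.55
tool_pos: [567.7, 379.5, 15.4]
eef_rot: [[1.0, 0.029, -0.001], [0.029, -1.0, -0.001], [-0.001, 0.001, -1.0]]
ft_force: [0.5, 0.8, -0.7]
grip_width: 28.3
t: 8.45
tool_pos: [568.6, 380.4, 152.5]
eef_rot: [[1.0, 0.03, 0.002], [0.03, -1.0, 0.001], [0.002, -0.001, -1.0]]
ft_force: [0.3, -1.3, -0.1]
grip_width: 60.0
{'c': (568.3, 379.6), 'mean': array([568.7, 379.4,  27.1]), 'size': (43.6, 29.1), 'long_deg': 2.6, 'h': 27.2, 'n': 1096}
```

View pics/w4.png

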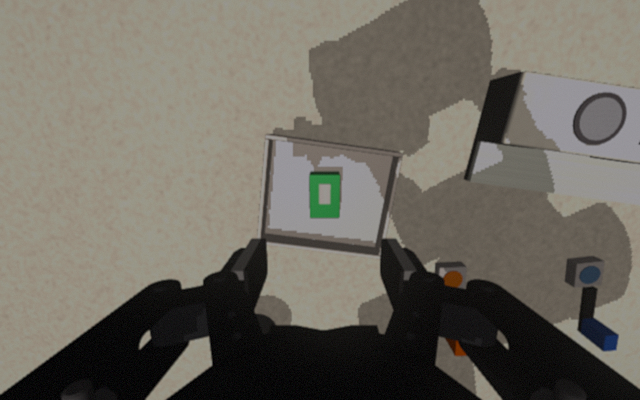

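The green block is flat in the tray at (325,195), matching the tool position. Next I'll view the sliders from above.

```bash
python3 -m crank '-0.024 0.033 -0.014 0.03;-0.024 0.033 -0.014 0;-0.024 0.033 -0.014 0;-0.024 0.033 -0.014 0;-0.024 0.033 -0.014 0;-0.024 0.033 -0.014 0;-0.024 0.032 -0.014 0;0 0 0 0;0 0 0 0'
cat > filt.py <<'E'
from h import *
import sys
im,d,p=snap('wrist',sys.argv[1]); s=manip.state(); print(s['tool_pos'].round(1),np.degrees(np.arctan2(s['eef_rot'][1,0],s['eef_rot'][0,0])).round(2))
cv2.imwrite('pics/'+sys.argv[1],np.clip(im.astype(int)*2,0,255).astype(np.uint8)[:,:,::-1])
for nm,c in [('orange',(440,230)),('blue',(450,79))]:
    g=rect(im,d,p,c,70,44,60); b=rect(im,d,p,c,70,9,17.5)
    print(nm,'grip',g); print(nm,'block',b)
    print('  yaw', np.degrees(np.arctan2(b['c'][1]-g['c'][1],b['c'][0]-g['c'][0])), np.hypot(b['c'][1]-g['c'][1],b['c'][0]-g['c'][0]))
print('roof',rect(im,d,p,(620,99),200,42,60))
print('apron',rect(im,d,p,(575,99),150,8,20))
E
python3 filt.py w5.png
```

```text
t: 9.4
tool_pos: [400.7, 149.0, 248.8]
eef_rot: [[1.0, -0.001, -0.001], [-0.001, -1.0, -0.0], [-0.001, 0.0, -1.0]]
ft_force: [-0.3, -0.1, -0.2]
grip_width: 59.9
[401.1 149.5 248.7] -0.04
orange grip {'c': (413.0, 229.7), 'mean': array([413.3, 229.1,  48.1]), 'size': (20.0, 14.4), 'long_deg': 5.3, 'h': 48.2, 'n': 197}
orange block {'c': (474.8, 234.6), 'mean': array([474.8, 234.1,  15.6]), 'size': (30.2, 30.0), 'long_deg': -85.4, 'h': 15.7, 'n': 568}
  yaw 4.533385276527517 61.99395131785037
blue grip {'c': (424.3, 75.1), 'mean': array([424.4,  75.3,  48.2]), 'size': (19.9, 14.1), 'long_deg': 8.4, 'h': 48.2, 'n': 197}
blue block {'c': (485.4, 84.8), 'mean': array([485.4,  85.1,  15.6]), 'size': (30.2, 29.8), 'long_deg': -80.8, 'h': 15.7, 'n': 579}
  yaw 9.020774317439539 61.86517598778812
roof {'c': (427.9, 75.8), 'mean': array([428.2,  76.1,  47.8]), 'size': (13.6, 12.6), 'long_deg': -81.6, 'h': 48.1, 'n': 134}
apron {'c': (594.2, 104.7), 'mean': array([588. ,  93.5,  15.3]), 'size': (254.8, 46.8), 'long_deg': 83.9, 'h': 15.5, 'n': 7859}
```

View pics/w5.png

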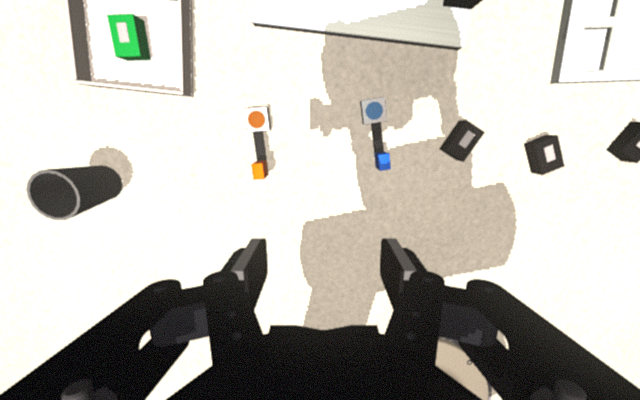

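Sliders fit precisely: orange grip at (413.0,229.7), yaw 4.7°; blue grip at (424.3,75.1), yaw 9.0°. Base origin is about (640.7,99.6), yaw -6.0°. I'll grasp orange next.

```bash
python3 -m crank '0.0062 -0.04 0.04 0;0.006 -0.0404 0.04 -0.082;0 0 0.045 0;0 0 0.045 0;0 0 0.035 0;0 0 0.017 0;0 0 0.007 0;0 0 0 0' 0.045; python3 -m crank '0 0 0 0;0 0 0 0;0 0 0 0;0 0 0 0;0 0 0 0;0 0 0 0' 0.0
```

```text
t: 10.25
tool_pos: [411.4, 220.2, 29.0]
eef_rot: [[0.997, 0.082, -0.002], [0.082, -0.997, -0.001], [-0.002, 0.001, -1.0]]
ft_force: [-0.3, -0.8, 0.2]
grip_width: 45.2
t: 10.85
tool_pos: [411.9, 220.0, 30.4]
eef_rot: [[0.997, 0.082, 0.0], [0.082, -0.997, 0.0], [0.0, -0.0, -1.0]]
ft_force: [-1.3, 0.3, 2.0]
grip_width: 12.2
```

The rows were clipped at 50 mm, so the tool stopped about 10 mm short and dragged the slider. I'll open, lower and regrasp squarely.

```bash
python3 -m crank '0 0 0 0;0 0 0 0;0 0 0.005 0;0 0 0.005 0;0 0 0 0' 0.04; python3 -m crank '0 0 0 0;0 0 0 0;0 0 0 0;0 0 0 0;0 0 0 0' 0.0
python3 - <<'E'
from h import *
im,d,p=snap('wrist','w6.png')
cv2.imwrite('pics/w6.png',np.clip(im.astype(int)*2,0,255).astype(np.uint8)[:,:,::-1])
s=manip.state();print(s['tool_pos'])
print(rect(im,d,p,(474,232),40,9,17.5))
E
```

```text
t: 11.35
tool_pos: [411.4, 219.8, 19.4]
eef_rot: [[0.997, 0.082, -0.001], [0.082, -0.997, -0.0], [-0.001, 0.0, -1.0]]
ft_force: [-0.4, 0.5, 0.1]
grip_width: 40.0
t: 11.85
tool_pos: [411.8, 219.9, 20.2]
eef_rot: [[0.997, 0.082, 0.0], [0.082, -0.997, 0.0], [0.0, -0.0, -1.0]]
ft_force: [-0.4, 0.0, 1.0]
grip_width: 12.5
[411.85681817 219.94254201  20.22596775]
{'c': (477.3, 225.4), 'mean': array([477.7, 225.4,  15.7]), 'size': (30.1, 30.1), 'long_deg': -84.4, 'h': 15.7, 'n': 3515}
```

View pics/w6.png

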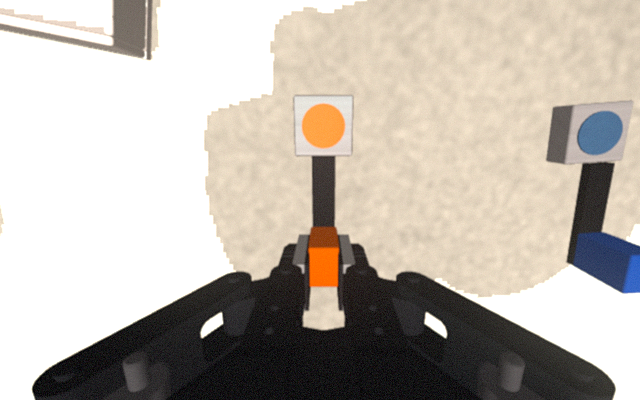

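Square grip: orange block at (323,126) in line with the tool, block centre 65.7 mm ahead of the TCP. I'll lift it low and bring it in front of bay0.

```bash
python3 -m crank '0 0 -0.013 0;0 0 -0.013 0;0.0291 0.0204 0 0;0.0291 0.0204 0 0;0.0291 0.0204 0 0;0.029 0.0204 0 0;0 0 0 0.094;0 0 0 0.094;0 0 0 0;0 0 0 0'
cat > look.py <<'E'
from h import *
import sys
im,d,p=snap('wrist',sys.argv[1]); s=manip.state()
cv2.imwrite('pics/'+sys.argv[1],np.clip(im.astype(int)*2,0,255).astype(np.uint8)[:,:,::-1])
o=np.array([640.7,99.6]);a=np.radians(-6.05);ex=np.array([np.cos(a),np.sin(a)]);ey=np.array([-np.sin(a),np.cos(a)])
t=s['tool_pos'];q=t[:2]-o
print('tool',t.round(1),'yaw',np.degrees(np.arctan2(s['eef_rot'][1,0],s['eef_rot'][0,0])).round(2),'in base',(q@ex).round(1),(q@ey).round(1),'F',s['ft_force'].round(1),'w',round(s['grip_width'],1))
E
python3 look.py w7.png; python3 - <<'E'
from h import *
im,d,p=load('wrist'); print(rect(im,d,p,(600,141),35,30,45))
print('roof',rect(im,d,p,(640,99),150,47,60)); print('apron',rect(im,d,p,(590,99),150,10,20))
E
```

```text
t: 12.9
tool_pos: [534.2, 148.1, 46.1]
eef_rot: [[0.995, -0.103, -0.0], [-0.103, -0.995, -0.0], [-0.0, 0.0, -1.0]]
ft_force: [-0.0, -0.6, -1.4]
grip_width: 12.3
tool [534.2 148.2  46.1] yaw -5.92 in base -111.0 37.1 F [-0.3  0.3 -1.8] w 12.8
{'c': (599.5, 141.5), 'mean': array([599.9, 141.4,  41.3]), 'size': (30.1, 29.3), 'long_deg': 84.3, 'h': 41.3, 'n': 3500}
roof {'c': (630.5, 109.3), 'mean': array([630.8, 112.2,  51.8]), 'size': (237.4, 37.4), 'long_deg': 84.0, 'h': 51.6, 'n': 47549}
apron {'c': (593.1, 104.7), 'mean': array([592.5, 100. ,  15.3]), 'size': (255.9, 43.7), 'long_deg': 83.9, 'h': 15.3, 'n': 27019}
```

View pics/w7.png

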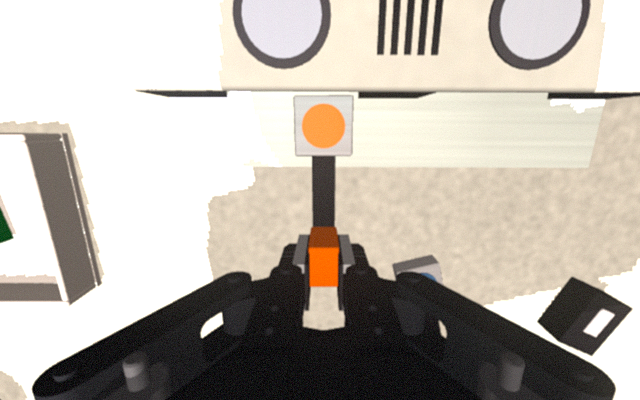

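The slider (323,126) is over the apron in front of bay0, left of its centre by 18 mm as intended. Lower and enter.

```bash
python3 -m crank '0 0 0.01 0;0.01 0 0 0;0.012 0 0 0;0.01 0 0 0;0.008 0 0 0;0.004 0 0 0;0 0 0 0'; python3 look.py w8.png;  python3 -m crank '0.001 0 0 0;0.0015 0 0 0;0 0 0 0'; python3 look.py w8.png
```

```text
t: 13.65
tool_pos: [578.8, 143.3, 36.2]
eef_rot: [[0.994, -0.106, 0.0], [-0.106, -0.994, 0.0], [0.0, -0.0, -1.0]]
ft_force: [1.1, 0.3, -2.8]
grip_width: 12.8
tool [578.2 143.4  36.1] yaw -6.09 in base -66.8 36.9 F [-0.1  0.  -0.6] w 12.9
t: 14.0
tool_pos: [580.7, 143.2, 36.2]
eef_rot: [[0.994, -0.106, 0.0], [-0.106, -0.994, 0.0], [0.0, -0.0, -1.0]]
ft_force: [-0.3, 0.0, -0.9]
grip_width: 12.9
tool [580.6 143.2  36.2] yaw -6.08 in base -64.4 37.0 F [ 0.2  0.1 -1.6] w 12.6
```

```bash
python3 -m crank '0.001 0 0 0;0 0 0 0'; python3 -m crank '0.001 0 0 0;0 0 0 0';python3 -m crank '0.001 0 0 0;0 0 0 0'
```

```text
t: 14.25
tool_pos: [580.8, 143.1, 36.0]
eef_rot: [[0.994, -0.106, -0.002], [-0.106, -0.994, -0.0], [-0.002, 0.0, -1.0]]
ft_force: [-4.4, 1.3, 1.1]
grip_width: 12.9
t: 14.45
tool_pos: [580.8, 143.0, 35.8]
eef_rot: [[0.994, -0.106, -0.003], [-0.106, -0.994, -0.0], [-0.003, 0.001, -1.0]]
ft_force: [-9.8, 1.6, 2.3]
grip_width: 12.8
t: 14.65
tool_pos: [580.9, 142.9, 35.6]
eef_rot: [[0.994, -0.106, -0.005], [-0.106, -0.994, -0.0], [-0.005, 0.001, -1.0]]
ft_force: [-13.5, 3.2, 4.2]
grip_width: 13.2
```

The back wall is found at 13 N. I'll back off about 3 mm, press lightly on the floor and sweep +y.

```bash
python3 -m crank '-0.003 0 0 0;0 0 0.002 0;0 0 0.001 0;0 0 0 0';  python3 -m crank '0 0 0.001 0;0 0 0 0'; python3 look.py w9.png
```

```text
t: 15.05
tool_pos: [580.5, 143.4, 33.6]
eef_rot: [[0.994, -0.106, 0.0], [-0.106, -0.994, 0.0], [-0.0, -0.0, -1.0]]
ft_force: [-8.1, 2.0, 13.1]
grip_width: 12.7
t: 15.25
tool_pos: [580.2, 143.5, 32.7]
eef_rot: [[0.994, -0.106, -0.0], [-0.106, -0.994, 0.0], [-0.001, -0.0, -1.0]]
ft_force: [-10.3, 2.9, 14.9]
grip_width: 13.0
tool [580.2 143.5  32.7] yaw -6.07 in base -64.8 37.2 F [-9.5  3.  15.8] w 13.2
```

```bash
python3 -m crank '-0.001 0 -0.001 0;0 0 0 0'; python3 -m crank '0 -0.002 0 0;0 -0.002 0 0;0 -0.002 0 0;0 0 0 0'; python3 look.py w9.png
```

```text
t: 15.5
tool_pos: [580.1, 143.3, 33.4]
eef_rot: [[0.994, -0.106, 0.001], [-0.106, -0.994, 0.0], [0.001, -0.0, -1.0]]
ft_force: [-0.3, 1.1, 2.8]
grip_width: 13.0
t: 15.9
tool_pos: [580.2, 149.6, 33.0]
eef_rot: [[0.994, -0.106, -0.0], [-0.106, -0.994, 0.0], [-0.0, -0.0, -1.0]]
ft_force: [0.2, 0.3, -1.5]
grip_width: 13.1
tool [580.2 149.4  33. ] yaw -6.07 in base -65.4 43.2 F [-0.3  0.7 -1.4] w 12.3
```

View pics/w9.png

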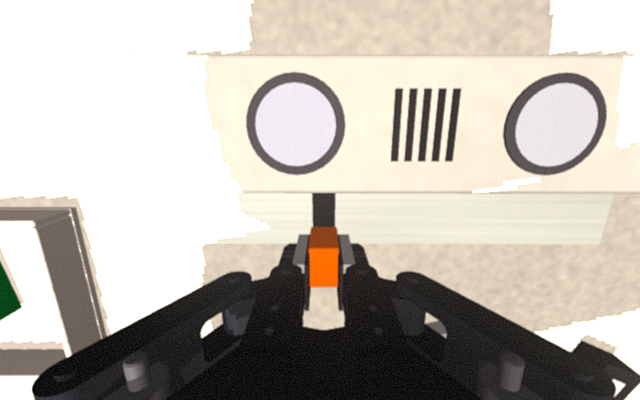

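The slider is under the hood with only the arm showing at (323,208). Force dropped to about 0, so I'll press to see whether this is floor or recess.

```bash
python3 -m crank '0 0 0.001 0;0 0 0 0'; python3 -m crank '0 0 0.001 0;0 0 0 0';  python3 -m crank '0 0 0.001 0;0 0 0 0'
```

```text
t: 16.15
tool_pos: [580.1, 149.2, 32.0]
eef_rot: [[0.994, -0.106, -0.0], [-0.106, -0.994, -0.0], [-0.0, 0.0, -1.0]]
ft_force: [1.0, 0.2, -0.7]
grip_width: 12.8
t: 16.35
tool_pos: [580.2, 149.2, 31.0]
eef_rot: [[0.994, -0.106, -0.0], [-0.106, -0.994, -0.0], [-0.0, 0.0, -1.0]]
ft_force: [0.0, 0.3, -1.6]
grip_width: 12.9
t: 16.55
tool_pos: [580.2, 149.2, 30.0]
eef_rot: [[0.994, -0.106, -0.0], [-0.106, -0.994, -0.0], [-0.0, 0.0, -1.0]]
ft_force: [0.3, -0.4, -1.3]
grip_width: 12.3
```

No resistance: it is over the recess. Continue down.

```bash
python3 -m crank '0 0 0.001 0;0 0 0.0005 0;0 0 0 0';python3 -m crank '0 0 0.001 0;0 0 0 0';python3 -m crank '0 0 0.001 0;0 0 0 0'
```

```text
t: 16.85
tool_pos: [580.2, 149.2, 28.5]
eef_rot: [[0.994, -0.106, -0.0], [-0.106, -0.994, -0.0], [-0.0, 0.0, -1.0]]
ft_force: [-0.2, 0.0, -1.1]
grip_width: 12.8
t: 17.05
tool_pos: [580.3, 149.2, 27.6]
eef_rot: [[0.994, -0.106, 0.0], [-0.106, -0.994, 0.0], [0.0, -0.0, -1.0]]
ft_force: [-0.8, 0.2, -0.4]
grip_width: 13.3
t: 17.25
tool_pos: [580.2, 149.3, 27.1]
eef_rot: [[0.994, -0.106, 0.0], [-0.106, -0.994, 0.0], [0.0, -0.0, -1.0]]
ft_force: [-3.5, -0.1, 10.1]
grip_width: 12.9
```

A 6 mm drop, then contact: seated. Release and check the grip height.

```bash
python3 -m crank '0 0 -0.0005 0;0 0 0 0;0 0 0 0;0 0 0 0;0 0 0 0;0 0 0 0' 0.04; python3 -m crank '0 0 -0.03 0;-0.01 0 -0.045 0;-0.01 0 -0.045 0;-0.02 0 -0.04 0;-0.02 0 -0.03 0;0 0 0 0;0 0 0 0'; python3 look.py w10.png; python3 - <<'E'
from h import *
im,d,p=load('wrist')
print('grip',rect(im,d,p,(584,150),30,50,65)); print('roof',rect(im,d,p,(640,99),170,47,65)); print('apron',rect(im,d,p,(590,99),150,10,20)); print(rect(im,d,p,(600,150),20,22,35))
E
```

```text
t: 17.85
tool_pos: [580.3, 149.2, 27.1]
eef_rot: [[0.994, -0.106, -0.0], [-0.106, -0.994, 0.0], [-0.0, 0.0, -1.0]]
ft_force: [-0.2, -0.5, 0.0]
grip_width: 40.0
t: 18.55
tool_pos: [520.8, 155.7, 217.6]
eef_rot: [[0.994, -0.106, 0.002], [-0.106, -0.994, 0.0], [0.001, -0.0, -1.0]]
ft_force: [-0.4, -0.3, -0.3]
grip_width: 40.1
tool [520.7 155.5 216.6] yaw -6.08 in base -125.3 43.0 F [ 0.1 -0.2 -0.8] w 40.2
grip {'c': (584.5, 148.9), 'mean': array([584.6, 148.8,  56.2]), 'size': (18.3, 13.7), 'long_deg': -6.2, 'h': 56.3, 'n': 263}
roof {'c': (640.1, 99.8), 'mean': array([640.3,  99.7,  51.8]), 'size': (253.9, 58.0), 'long_deg': 83.7, 'h': 51.7, 'n': 15557}
apron {'c': (588.3, 59.6), 'mean': array([587.9,  59.8,  15.4]), 'size': (164.0, 42.8), 'long_deg': 84.0, 'h': 15.4, 'n': 5194}
{'c': (606.3, 146.0), 'mean': array([606.7, 146.2,  28.4]), 'size': (22.4, 11.2), 'long_deg': -6.3, 'h': 28.4, 'n': 231}
```

View pics/w10.png

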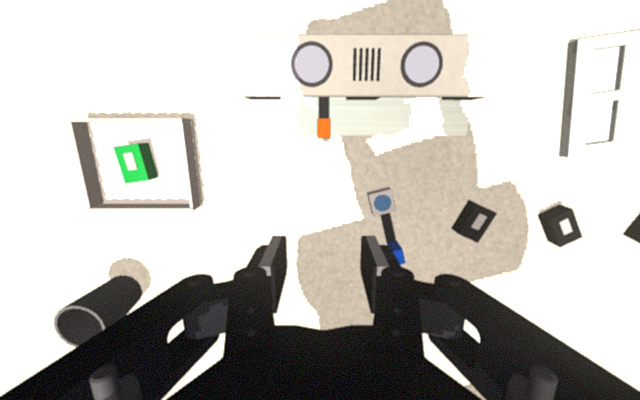

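Seated check: the grip top is at 55 mm (after a 1.3 mm depth bias) and the arm at 27 mm, so it is flat in the recess. Next the blue slider at (383,205).

```bash
python3 -m crank '-0.0291 0.0301 0 0;-0.0291 0.0301 0 0;-0.0291 0.0301 0 0;0 0 0.035 -0.1315;0 0 0.035 -0.1315;0 0 0.035 0;0 0 0.035 0;0 0 0 0;0 0 0 0'; python3 look.py w11.png; python3 - <<'E'
from h import *
im,d,p=load('wrist')
g=rect(im,d,p,(424,75),30,44,56);b=rect(im,d,p,(485,85),35,9,19);print(g,b)
E
```

```text
t: 19.5
tool_pos: [423.8, 74.9, 76.7]
eef_rot: [[0.988, 0.156, -0.003], [0.156, -0.988, -0.0], [-0.003, -0.0, -1.0]]
ft_force: [1.0, 1.1, 0.2]
grip_width: 39.8
tool [424.5  75.   77.6] yaw 8.98 in base -212.4 -47.2 F [-0.4 -0.5  0.3] w 40.1
{'c': (424.3, 74.9), 'mean': array([425. ,  75.1,  48.1]), 'size': (20.5, 13.8), 'long_deg': 8.6, 'h': 48.2, 'n': 660} {'c': (484.9, 84.6), 'mean': array([485.7,  84.7,  15.7]), 'size': (30.5, 30.2), 'long_deg': 9.0, 'h': 15.7, 'n': 1852}
```

View pics/w11.png

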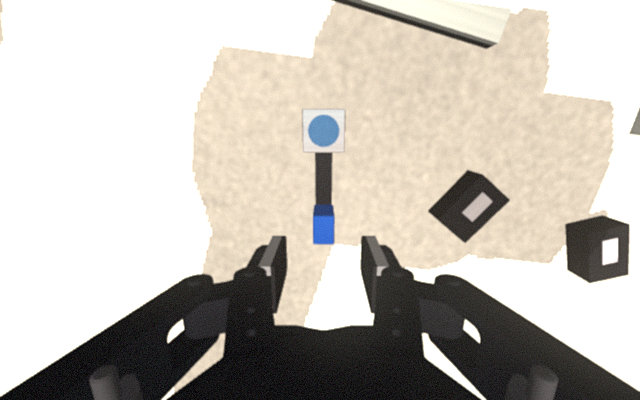

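Aligned over the blue slider: grip (323,226), block (323,130). Descend and grip.

```bash
python3 -m crank '0 0 0.025 0;0 0 0.02 0;0 0 0.012 0;0 0 0 0'; python3 -m crank '0 0 0 0;0 0 0 0;0 0 0 0;0 0 0 0;0 0 0 0' 0.0; python3 look.py w12.png; python3 - <<'E'
from h import *
im,d,p=load('wrist')
b=rect(im,d,p,(485,85),35,9,19);print(b)
E
```

```text
t: 19.95
tool_pos: [424.7, 75.1, 20.4]
eef_rot: [[0.988, 0.156, 0.0], [0.156, -0.988, 0.0], [0.0, 0.0, -1.0]]
ft_force: [0.4, -0.2, -0.3]
grip_width: 39.8
t: 20.45
tool_pos: [424.9, 75.1, 21.1]
eef_rot: [[0.988, 0.156, 0.002], [0.156, -0.988, 0.0], [0.002, 0.0, -1.0]]
ft_force: [-0.8, 0.5, 10.1]
grip_width: 13.0
tool [424.9  75.1  21.1] yaw 8.98 in base -212.1 -47.1 F [-1.2  0.  10.3] w 13.1
{'c': (485.1, 84.6), 'mean': array([485.6,  84.7,  15.7]), 'size': (30.3, 30.2), 'long_deg': 8.9, 'h': 15.7, 'n': 3467}
```

```bash
python3 -m crank '0 0 -0.012 0;0 0 -0.012 0;0.0319 0.0175 0 0;0.0319 0.0175 0 0;0.0319 0.0175 0 0;0 0 0 0.131;0 0 0 0.131;0 0 0 0;0 0 0 0'; python3 look.py w13.png; python3 - <<'E'
from h import *
im,d,p=load('wrist')
b=rect(im,d,p,(588,32),35,30,46);print(b)
o=np.array([640.7,99.6]);a=np.radians(-6.05);ex=np.array([np.cos(a),np.sin(a)]);ey=np.array([-np.sin(a),np.cos(a)])
q=np.array(b['c'])-o;print(q@ex,q@ey)
E
```

```text
t: 21.4
tool_pos: [526.9, 38.2, 44.6]
eef_rot: [[0.995, -0.101, 0.0], [-0.101, -0.995, -0.0], [0.0, -0.0, -1.0]]
ft_force: [0.2, 0.4, -1.3]
grip_width: 12.8
tool [526.9  38.2  44.5] yaw -5.8 in base -106.7 -73.0 F [-0.3 -0.2 -1.8] w 13.0
{'c': (577.7, 33.0), 'mean': array([583. ,  32.5,  39.4]), 'size': (49.2, 30.0), 'long_deg': -5.7, 'h': 38.7, 'n': 4229}
-55.62971472421099 -72.86902524188794
```

View pics/w13.png

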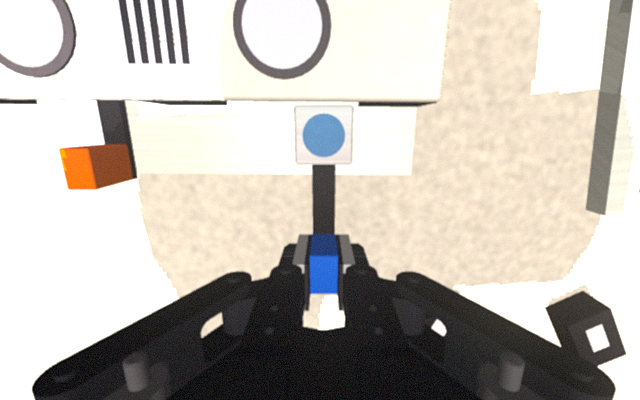

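The blue block (323,134) is in front of bay1, 18 mm to the -y side. Lower, enter and feel for the wall.

```bash
python3 -m crank '0 0 0.0075 0.004;0.01 0 0 0;0.012 0 0 0;0.01 0 0 0;0.008 0 0 0;0.005 0 0 0;0 0 0 0'; python3 -m crank '0.001 0 0 0;0 0 0 0'; python3 -m crank '0.001 0 0 0;0 0 0 0'; python3 -m crank '0.001 0 0 0;0 0 0 0'
```

```text
t: 22.15
tool_pos: [572.5, 33.1, 36.6]
eef_rot: [[0.994, -0.109, 0.001], [-0.109, -0.994, -0.0], [0.001, -0.0, -1.0]]
ft_force: [0.0, 0.1, -1.7]
grip_width: 12.8
t: 22.35
tool_pos: [572.3, 33.2, 36.6]
eef_rot: [[0.994, -0.109, -0.0], [-0.109, -0.994, 0.0], [-0.0, 0.0, -1.0]]
ft_force: [-0.4, 0.5, -0.7]
grip_width: 12.9
t: 22.55
tool_pos: [573.6, 33.0, 36.7]
eef_rot: [[0.994, -0.109, -0.0], [-0.109, -0.994, 0.0], [-0.0, 0.0, -1.0]]
ft_force: [-0.7, 0.2, -0.7]
grip_width: 12.7
t: 22.75
tool_pos: [573.6, 33.0, 36.4]
eef_rot: [[0.994, -0.109, -0.002], [-0.109, -0.994, 0.0], [-0.002, 0.0, -1.0]]
ft_force: [-3.7, 0.3, 1.1]
grip_width: 12.9
```

Wall reached. Back off 1.5 mm and touch the floor.

```bash
python3 -m crank '-0.0015 0 0 0;0 0 0.001 0;0 0 0 0'; python3 -m crank '0 0 0.0007 0;0 0 0 0'; python3 -m crank '0 0 0.0007 0;0 0 0 0'
```

```text
t: 23.05
tool_pos: [573.3, 33.1, 35.7]
eef_rot: [[0.994, -0.109, 0.0], [-0.109, -0.994, 0.0], [0.0, -0.0, -1.0]]
ft_force: [-0.8, 0.2, 0.3]
grip_width: 12.8
t: 23.25
tool_pos: [573.3, 33.1, 35.3]
eef_rot: [[0.994, -0.109, 0.0], [-0.109, -0.994, 0.0], [0.0, -0.0, -1.0]]
ft_force: [-4.0, -0.0, 9.7]
grip_width: 12.8
t: 23.45
tool_pos: [573.0, 33.2, 34.8]
eef_rot: [[0.994, -0.109, 0.0], [-0.109, -0.994, 0.0], [0.0, -0.0, -1.0]]
ft_force: [-5.9, 0.8, 13.4]
grip_width: 12.8
```

Floor contact at z≈35.5. Sweep +y with light pressure.

```bash
for i in 1; do :; done; python3 -m crank '0 -0.002 0 0;0 -0.002 0 0;0 0 0 0'; python3 -m crank '0 -0.002 0 0;0 -0.002 0 0;0 0 0 0'; python3 -m crank '0 -0.002 0 0;0 -0.002 0 0;0 0 0 0'
```

```text
t: 23.75
tool_pos: [573.4, 36.6, 34.8]
eef_rot: [[0.994, -0.109, -0.0], [-0.109, -0.994, -0.001], [-0.0, 0.001, -1.0]]
ft_force: [-7.5, -6.3, 13.2]
grip_width: 12.5
t: 24.05
tool_pos: [573.8, 40.6, 34.8]
eef_rot: [[0.994, -0.109, -0.0], [-0.109, -0.994, -0.001], [-0.0, 0.001, -1.0]]
ft_force: [-6.8, -5.1, 13.2]
grip_width: 12.4
t: 24.35
tool_pos: [574.3, 44.6, 34.7]
eef_rot: [[0.994, -0.109, -0.0], [-0.109, -0.994, -0.001], [-0.0, 0.001, -1.0]]
ft_force: [-6.6, -5.5, 12.5]
grip_width: 13.0
```

```bash
python3 -m crank '0 -0.002 0 0;0 -0.002 0 0;0 0 0 0'; python3 -m crank '0 -0.002 0 0;0 -0.002 0 0;0 0 0 0'; python3 -m crank '0 -0.002 0 0;0 -0.002 0 0;0 0 0 0'
```

```text
t: 24.65
tool_pos: [574.7, 48.5, 34.7]
eef_rot: [[0.994, -0.109, -0.0], [-0.109, -0.994, -0.001], [-0.0, 0.001, -1.0]]
ft_force: [-6.3, -5.9, 10.8]
grip_width: 12.9
t: 24.95
tool_pos: [575.2, 52.7, 34.7]
eef_rot: [[0.994, -0.109, -0.0], [-0.109, -0.994, -0.001], [-0.0, 0.001, -1.0]]
ft_force: [-5.9, -4.0, 9.8]
grip_width: 12.8
t: 25.25
tool_pos: [575.9, 56.9, 34.4]
eef_rot: [[0.994, -0.109, 0.0], [-0.109, -0.994, -0.0], [0.0, 0.0, -1.0]]
ft_force: [0.5, -0.9, -1.7]
grip_width: 12.7
```

The force vanished at base y≈-49, so this is the recess. Lower.

```bash
python3 -m crank '0 0 0.001 0;0 0 0.001 0;0 0 0 0'; python3 -m crank '0 0 0.001 0;0 0 0.001 0;0 0 0 0'; python3 -m crank '0 0 0.001 0;0 0 0 0'; python3 -m crank '0 0 0.0007 0;0 0 0 0'
```

```text
t: 25.55
tool_pos: [575.8, 56.9, 32.0]
eef_rot: [[0.994, -0.109, -0.0], [-0.109, -0.994, 0.0], [-0.0, -0.0, -1.0]]
ft_force: [-0.6, 0.5, -1.1]
grip_width: 12.8
t: 25.85
tool_pos: [575.7, 56.9, 30.1]
eef_rot: [[0.994, -0.109, -0.0], [-0.109, -0.994, 0.0], [-0.0, 0.0, -1.0]]
ft_force: [0.4, -0.5, -1.1]
grip_width: 12.7
t: 26.05
tool_pos: [575.9, 57.0, 29.3]
eef_rot: [[0.994, -0.109, 0.0], [-0.109, -0.994, -0.0], [0.0, -0.0, -1.0]]
ft_force: [-0.2, 0.5, 0.2]
grip_width: 12.9
t: 26.25
tool_pos: [575.7, 57.0, 29.0]
eef_rot: [[0.994, -0.109, 0.0], [-0.109, -0.994, -0.0], [0.0, 0.0, -1.0]]
ft_force: [-4.4, -0.1, 9.5]
grip_width: 12.5
```

A 6 mm drop, then contact: seated. Release, rise and verify.

```bash
python3 -m crank '0 0 -0.0007 0;0 0 0 0;0 0 0 0;0 0 0 0;0 0 0 0;0 0 0 0' 0.045; python3 -m crank '0 0 -0.03 0;-0.01 0 -0.045 0;-0.02 0.015 -0.04 0;-0.025 0.025 -0.03 0;-0.025 0.03 -0.03 0;-0.01 0.035 -0.015 0;0 0 0 0;0 0 0 0'; python3 look.py w14.png; python3 - <<'E'
from h import *
im,d,p=load('wrist')
print('grips',rect(im,d,p,(579,56),25,50,65),rect(im,d,p,(584,150),25,50,65)); print('arms',rect(im,d,p,(604,52),15,22,35),rect(im,d,p,(606,146),15,22,35))
for c in [(447,-33),(429,-144),(449,-261)]:
    try: print('spec',rect(im,d,p,c,70,15,35))
    except Exception as e: print(e)
for r in manip.spot_in('wrist','specimen0'): print(round(r['p'],2),np.round(r['position'],1))
E
```

```text
t: 26.85
tool_pos: [575.8, 56.9, 29.2]
eef_rot: [[0.994, -0.109, -0.0], [-0.109, -0.994, 0.0], [-0.0, -0.0, -1.0]]
ft_force: [0.7, 0.0, -0.8]
grip_width: 45.1
t: 27.65
tool_pos: [474.9, -38.1, 219.7]
eef_rot: [[0.994, -0.111, 0.001], [-0.111, -0.994, -0.0], [0.001, -0.0, -1.0]]
ft_force: [-0.1, -0.3, -0.2]
grip_width: 44.9
tool [475.  -37.5 219.2] yaw -6.3 in base -150.4 -153.8 F [ 0.7 -0.6 -0.3] w 45.2
grips {'c': (574.8, 56.6), 'mean': array([574.8,  55.9,  56. ]), 'size': (20.0, 14.9), 'long_deg': -9.2, 'h': 56.3, 'n': 318} {'c': (584.1, 148.4), 'mean': array([583.9, 147. ,  55.7]), 'size': (20.0, 15.1), 'long_deg': -5.0, 'h': 56.1, 'n': 353}
arms {'c': (599.3, 53.9), 'mean': array([599.5,  53.5,  28.3]), 'size': (19.9, 12.5), 'long_deg': -4.1, 'h': 28.4, 'n': 236} {'c': (605.7, 146.0), 'mean': array([606.5, 145. ,  28. ]), 'size': (26.3, 13.5), 'long_deg': -6.4, 'h': 28.3, 'n': 315}
spec {'c': (447.7, -32.3), 'mean': array([448.7, -32.4,  23.2]), 'size': (44.1, 30.1), 'long_deg': -30.8, 'h': 23.3, 'n': 844}
spec {'c': (429.6, -144.2), 'mean': array([ 430.7, -143.4,   23. ]), 'size': (44.7, 30.2), 'long_deg': 23.7, 'h': 23.3, 'n': 863}
spec {'c': (413.9, -263.6), 'mean': array([ 415.2, -261.9,   22.7]), 'size': (44.0, 31.5), 'long_deg': -32.2, 'h': 23.1, 'n': 933}
0.92 [ 432.8 -140.7   20.9]
0.9 [447.9 -30.6  20.5]
0.58 [ 420.1 -257.4   22.7]
```

View pics/w14.png

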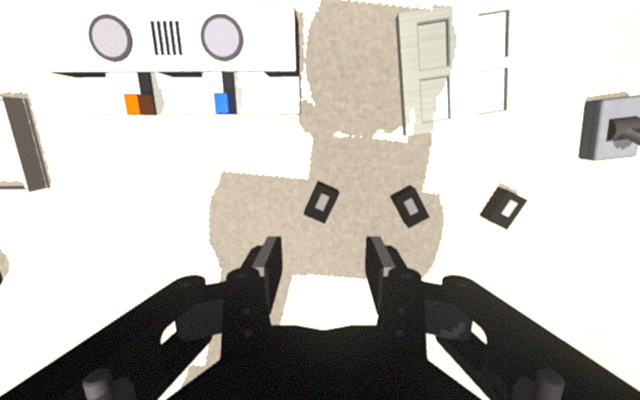

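Both sliders read seated (grips 56.2, arms 28.4, same as before). Specimen C has been knocked to about (414,-264), now at (503,208) in the picture. I'll grasp specimen A at (447.7,-32.3), yaw -30.5°.

```bash
python3 -m crank '-0.0277 -0.0024 0 0;0 0 0.04 0.1407;0 0 0.04 0.1407;0 0 0.04 0.1407;0 0 0.04 0;0 0 0.025 0;0 0 0.015 0;0 0 0.007 0;0 0 0 0'; python3 -m crank '0 0 0 0;0 0 0 0;0 0 0 0;0 0 0 0;0 0 0 0' 0.02; python3 look.py w15.png; python3 - <<'E'
from h import *
im,d,p=load('wrist');print(rect(im,d,p,(448,-33),35,15,30,lambda i:i[...,0]>-1))
E
```

```text
t: 28.65
tool_pos: [447.2, -31.6, 11.3]
eef_rot: [[0.863, -0.506, -0.002], [-0.506, -0.863, 0.0], [-0.002, 0.001, -1.0]]
ft_force: [-0.0, 0.3, 0.5]
grip_width: 45.4
t: 29.15
tool_pos: [448.1, -32.3, 13.0]
eef_rot: [[0.862, -0.507, 0.002], [-0.507, -0.862, -0.0], [0.001, -0.001, -1.0]]
ft_force: [0.3, 0.9, 10.1]
grip_width: 27.9
tool [448.1 -32.3  12.9] yaw -30.45 in base -177.6 -151.4 F [ 0.4  1.3 10.3] w 28.1
{'c': (447.9, -32.1), 'mean': array([450.2, -33.6,  23.3]), 'size': (55.3, 44.5), 'long_deg': 59.0, 'h': 23.3, 'n': 5071}
```

View pics/w15.png

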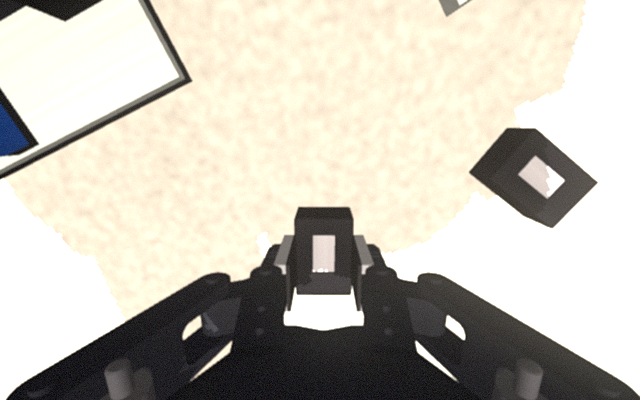

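Specimen A (323,250) is held squarely. Lift low, turn to the carrier's yaw and move over the far +y pocket.

```bash
python3 -m crank '0 0 -0.011 0;0 0 -0.011 0;0 0 0 -0.1405;0 0 0 -0.1405;0 0 0 -0.1405;0 0 0 -0.1405;0 0 0 0'; python3 -m crank '0.0322 0.0299 0 0;0.0322 0.0299 0 0;0.0322 0.0299 0 0;0.0322 0.0299 0 0;0.0322 0.0299 0 0;0 0 0 0;0 0 0 0;0 0 0 0'; python3 look.py w16.png; python3 - <<'E'
from h import *
im,d,p=load('wrist');print(rect(im,d,p,(614,-177),35,38,55,lambda i:i[...,0]>-1)); print(rect(im,d,p,(616,-243),30,3,11)); print(rect(im,d,p,(557.7,-245),30,3,11))
E
```

```text
t: 29.9
tool_pos: [447.9, -32.3, 35.2]
eef_rot: [[0.999, 0.033, 0.001], [0.033, -0.999, -0.0], [0.001, 0.0, -1.0]]
ft_force: [0.2, -0.3, -0.3]
grip_width: 28.0
t: 30.7
tool_pos: [612.2, -176.0, 34.4]
eef_rot: [[1.0, 0.028, -0.001], [0.028, -1.0, 0.001], [-0.001, -0.001, -1.0]]
ft_force: [0.4, -1.0, -0.6]
grip_width: 27.8
tool [ 612.2 -175.9   34.4] yaw 1.68 in base 0.6 -277.0 F [-0.  -0.1  0.3] w 27.9
{'c': (611.9, -176.2), 'mean': array([ 614.6, -176.1,   45.1]), 'size': (55.0, 44.6), 'long_deg': -88.6, 'h': 44.7, 'n': 5244}
{'c': (614.8, -243.9), 'mean': array([ 614.8, -244.8,    7.4]), 'size': (47.0, 32.6), 'long_deg': 1.2, 'h': 7.3, 'n': 3504}Traceback (most recent call last):
  File "<stdin>", line 2, in <module>
  File "h.py", line 26, in rect
    k=1+np.argmax(st[1:,4]); pts=W[l==k]
        ~~~~~~~~~^^^^^^^^^^
    return _wrapfunc(a, 'argmax', axis=axis, out=out, **kwds)
    return bound(*args, **kwds)
ValueError: attempt to get argmax of an empty sequence
```

View pics/w16.png

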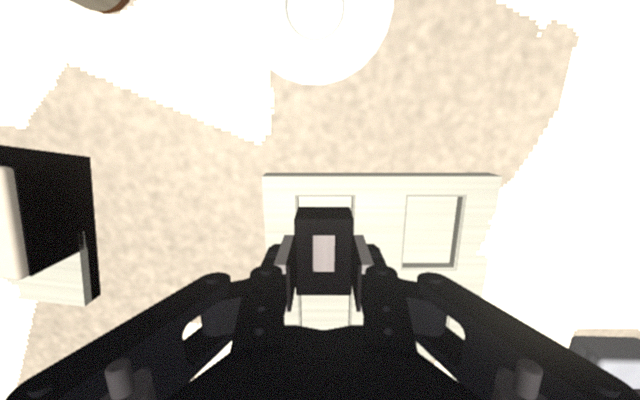

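Specimen A is over the pocket, whose far edge shows at (325,196). Small correction, then lower while watching force.

```bash
python3 -m crank '0.001 0.001 0.006 0;0 0 0 0;0 0 0 0'; python3 -m crank '0 0 0.002 0;0 0 0.002 0;0 0 0 0'; python3 -m crank '0 0 0.002 0;0 0 0 0'
```

```text
t: 31.05
tool_pos: [613.8, -177.3, 28.0]
eef_rot: [[1.0, 0.031, -0.001], [0.031, -1.0, 0.0], [-0.001, -0.0, -1.0]]
ft_force: [0.5, 0.5, 0.0]
grip_width: 28.0
t: 31.35
tool_pos: [613.9, -177.6, 23.9]
eef_rot: [[1.0, 0.031, -0.0], [0.031, -1.0, 0.0], [-0.0, -0.0, -1.0]]
ft_force: [0.2, 0.3, -0.1]
grip_width: 28.1
t: 31.55
tool_pos: [614.0, -177.6, 22.0]
eef_rot: [[1.0, 0.031, -0.0], [0.031, -1.0, 0.0], [-0.0, -0.0, -1.0]]
ft_force: [0.4, 0.0, -0.6]
grip_width: 28.0
```

It is in the pocket with no force. Continue to the floor and release.

```bash
python3 -m crank '0 0 0.002 0;0 0 0.001 0;0 0 0 0'; python3 -m crank '0 0 0 0;0 0 0 0;0 0 0 0;0 0 0 0' 0.042;  python3 -m crank '0 0 -0.02 0;-0.01 0.005 -0.03 0;-0.03 0.01 -0.03 0;-0.035 0.01 -0.03 0;-0.035 0.01 -0.03 0;-0.03 0 -0.02 0;0 0 0 0;0 0 0 0'; python3 look.py w17.png; python3 - <<'E'
from h import *
im,d,p=load('wrist')
print('A',rect(im,d,p,(614,-177),40,20,40));
for c in [(557.7,-245),(616,-243)]: print('pk',rect(im,d,p,c,30,3,11))
print('carrier',rect(im,d,p,(590,-210),130,9,20))
for c in [(429,-144),(414,-263)]:print('spec',rect(im,d,p,c,70,15,35))
E
```

```text
t: 31.85
tool_pos: [614.1, -177.7, 19.1]
eef_rot: [[1.0, 0.031, -0.0], [0.031, -1.0, 0.0], [-0.0, -0.0, -1.0]]
ft_force: [-0.3, 0.1, -0.8]
grip_width: 28.3
t: 32.25
tool_pos: [614.2, -177.7, 19.3]
eef_rot: [[1.0, 0.031, 0.0], [0.031, -1.0, -0.0], [0.0, 0.0, -1.0]]
ft_force: [-0.0, 0.3, 0.1]
grip_width: 42.2
t: 33.05
tool_pos: [475.4, -217.2, 179.8]
eef_rot: [[1.0, 0.03, 0.001], [0.03, -1.0, -0.001], [0.001, 0.001, -1.0]]
ft_force: [-0.4, -0.3, -0.6]
grip_width: 42.0
tool [ 475.7 -217.1  179.2] yaw 1.74 in base -130.7 -332.3 F [-0.2  0.9 -0.3] w 42.0
A {'c': (613.6, -177.7), 'mean': array([ 613.3, -178.2,   29.2]), 'size': (44.5, 30.3), 'long_deg': 1.1, 'h': 29.4, 'n': 1730}
pk {'c': (558.3, -244.8), 'mean': array([ 558.4, -245. ,    7.4]), 'size': (46.4, 32.9), 'long_deg': 1.6, 'h': 7.4, 'n': 1434}
pk {'c': (616.4, -243.1), 'mean': array([ 617.2, -243.2,    7.5]), 'size': (46.4, 33.0), 'long_deg': 1.9, 'h': 7.5, 'n': 1712}
carrier {'c': (585.6, -210.7), 'mean': array([ 589.5, -211.2,   15.3]), 'size': (140.8, 130.0), 'long_deg': -88.3, 'h': 15.4, 'n': 12860}
spec {'c': (429.5, -144.6), 'mean': array([ 431.6, -144.5,   22.9]), 'size': (43.9, 30.4), 'long_deg': 23.6, 'h': 23.2, 'n': 1018}
spec {'c': (413.9, -263.8), 'mean': array([ 416.9, -260.7,   22.7]), 'size': (44.1, 30.1), 'long_deg': -32.6, 'h': 23.2, 'n': 745}
```

View pics/w17.png

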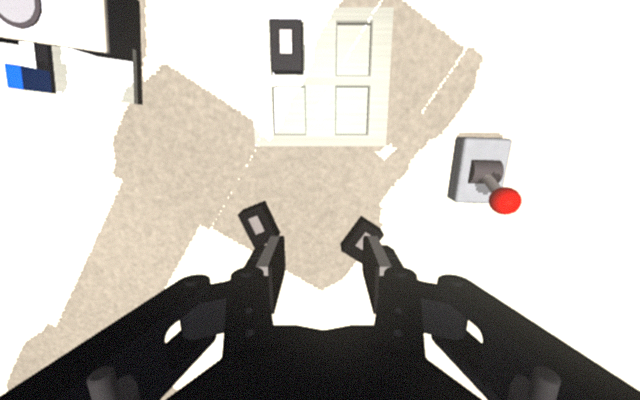

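A is seated: its top is 28 mm, in line with the pocket. Next specimen C at (413.9,-263.8), yaw -32.4°.

```bash
python3 -m crank '-0.0315 0.0224 0 0;-0.0316 0.0224 0 0;0 0 0.035 0.149;0 0 0.035 0.149;0 0 0.035 0.149;0 0 0.03 0.149;0 0 0.02 0;0 0 0.013 0;0 0 0 0' 0.045; python3 look.py w18.png;  python3 -m crank '0 0 0 0;0 0 0 0;0 0 0 0;0 0 0 0;0 0 0 0' 0.02; python3 look.py w18.png
```

```text
t: 34.0
tool_pos: [413.4, -262.8, 8.8]
eef_rot: [[0.845, -0.535, -0.003], [-0.535, -0.845, 0.002], [-0.004, -0.001, -1.0]]
ft_force: [0.8, 0.1, 0.6]
grip_width: 44.7
tool [ 413.7 -263.1    9.9] yaw -32.35 in base -187.6 -384.6 F [-0.2 -0.1 -0.2] w 45.2
t: 34.55
tool_pos: [413.9, -263.9, 11.7]
eef_rot: [[0.844, -0.536, 0.001], [-0.536, -0.844, -0.001], [0.001, 0.0, -1.0]]
ft_force: [0.3, 1.0, 7.4]
grip_width: 28.1
tool [ 413.9 -263.9   11.7] yaw -32.39 in base -187.2 -385.4 F [0.  0.2 6.8] w 27.8
```

View pics/w18.png

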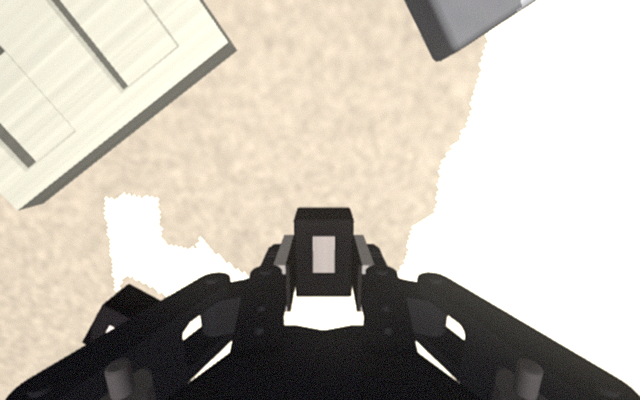

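```bash
python3 -m crank '0 0 -0.0115 0;0 0 -0.0115 0;0 0 0 -0.149;0 0 0 -0.149;0 0 0 -0.149;0 0 0 -0.149;0 0 0 0'; python3 -m crank '0.0361 -0.0037 0 0;0.0361 -0.0037 0 0;0.0361 -0.0037 0 0;0.0361 -0.0037 0 0;0 0 0 0;0 0 0 0;0 0 0 0'; python3 look.py w19.png; python3 - <<'E'
from h import *
im,d,p=load('wrist');print(rect(im,d,p,(558,-245),35,38,55)); print(rect(im,d,p,(616,-243),30,3,11))
E
```

```text
t: 35.3
tool_pos: [413.8, -263.9, 35.2]
eef_rot: [[0.999, 0.034, 0.001], [0.034, -0.999, -0.001], [0.001, 0.001, -1.0]]
ft_force: [-0.4, 0.2, -0.4]
grip_width: 27.9
t: 36.0
tool_pos: [556.5, -244.3, 34.4]
eef_rot: [[1.0, 0.028, -0.001], [0.028, -1.0, 0.0], [-0.001, -0.0, -1.0]]
ft_force: [0.1, 0.9, 0.2]
grip_width: 28.4
tool [ 556.4 -244.5   34.4] yaw 1.63 in base -47.5 -351.1 F [-0.6  0.4 -0.9] w 28.6
{'c': (556.5, -244.3), 'mean': array([ 559.3, -244.4,   46.2]), 'size': (55.3, 44.3), 'long_deg': -89.3, 'h': 46.0, 'n': 5321}
{'c': (615.6, -242.9), 'mean': array([ 616.4, -242.9,    7.4]), 'size': (47.4, 33.3), 'long_deg': 1.7, 'h': 7.4, 'n': 4786}
```

View pics/w19.png

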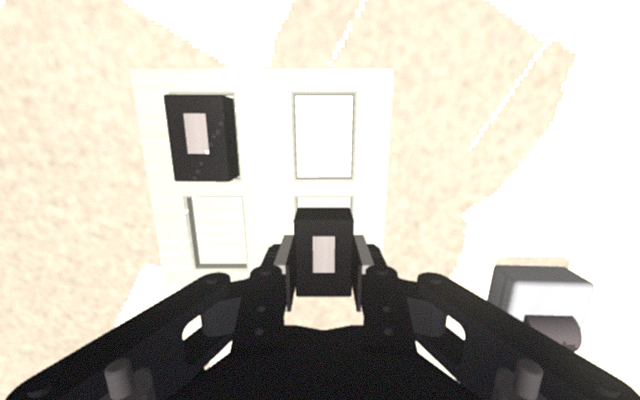

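C is over the pocket, lined up at (323,200). Lower.

```bash
python3 -m crank '0.0005 0.0002 0.006 0;0 0 0 0;0 0 0 0'; python3 -m crank '0 0 0.002 0;0 0 0.002 0;0 0 0.002 0;0 0 0 0'; python3 -m crank '0 0 0.002 0;0 0 0 0'
```

```text
t: 36.35
tool_pos: [557.5, -244.7, 28.0]
eef_rot: [[1.0, 0.03, -0.001], [0.03, -1.0, 0.0], [-0.001, -0.0, -1.0]]
ft_force: [0.6, -0.2, -0.4]
grip_width: 28.4
t: 36.75
tool_pos: [557.8, -244.5, 21.9]
eef_rot: [[1.0, 0.031, -0.0], [0.031, -1.0, 0.0], [-0.0, -0.0, -1.0]]
ft_force: [0.1, 0.3, -1.1]
grip_width: 28.3
t: 36.95
tool_pos: [557.9, -244.6, 20.0]
eef_rot: [[1.0, 0.031, -0.0], [0.031, -1.0, 0.0], [-0.0, -0.0, -1.0]]
ft_force: [-0.2, 0.7, 0.1]
grip_width: 28.0
```

```bash
python3 -m crank '0 0 0.001 0;0 0 0.001 0;0 0 0 0'; python3 -m crank '0 0 0 0;0 0 0 0;0 0 0 0;0 0 0 0' 0.042;  python3 -m crank '0 0 -0.02 0;-0.01 0 -0.03 0;-0.03 -0.02 -0.03 0;-0.035 -0.03 -0.03 0;-0.035 -0.03 -0.03 0;-0.02 -0.02 -0.02 0;0 0 0 0;0 0 0 0'; python3 look.py w20.png; python3 - <<'E'
from h import *
im,d,p=load('wrist')
print('A',rect(im,d,p,(614,-177),35,20,40));print('C',rect(im,d,p,(558,-245),35,20,40));
for c in [(429,-144)]:print('spec',rect(im,d,p,c,70,15,35))
E
```

```text
t: 37.25
tool_pos: [557.9, -244.6, 18.1]
eef_rot: [[1.0, 0.031, -0.0], [0.031, -1.0, 0.0], [-0.0, -0.0, -1.0]]
ft_force: [-0.1, 0.2, -0.7]
grip_width: 28.5
t: 37.65
tool_pos: [558.0, -244.6, 18.3]
eef_rot: [[1.0, 0.031, 0.0], [0.031, -1.0, -0.0], [0.0, 0.0, -1.0]]
ft_force: [0.5, -0.8, -0.0]
grip_width: 42.1
t: 38.45
tool_pos: [431.8, -154.0, 173.4]
eef_rot: [[1.0, 0.031, 0.002], [0.031, -1.0, -0.001], [0.002, 0.001, -1.0]]
ft_force: [0.2, -0.2, 0.1]
grip_width: 42.0
tool [ 432.1 -154.3  172.9] yaw 1.76 in base -180.7 -274.5 F [-0.3  0.1  0.5] w 42.3
A {'c': (600.3, -177.8), 'mean': array([ 598.2, -177.7,   28.6]), 'size': (30.0, 18.3), 'long_deg': -89.6, 'h': 29.2, 'n': 789}
C {'c': (557.4, -244.6), 'mean': array([ 557.3, -243.3,   29.1]), 'size': (43.9, 30.8), 'long_deg': 1.9, 'h': 29.4, 'n': 1782}
spec {'c': (429.3, -144.4), 'mean': array([ 430.3, -144.4,   23.2]), 'size': (43.9, 30.2), 'long_deg': 23.9, 'h': 23.3, 'n': 1160}
```

View pics/w20.png

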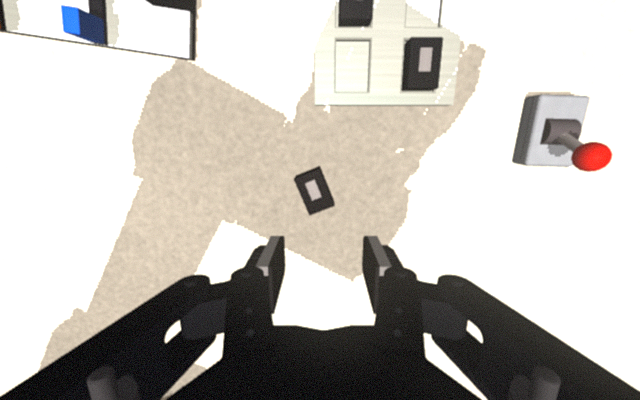

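C is seated. B is at (314,190) in the picture, world (429.3,-144.5), yaw 23.8°. Grasp it.

```bash
python3 -m crank '-0.0024 -0.0099 0 0;0 0 0.035 -0.1283;0 0 0.035 -0.1283;0 0 0.035 -0.1283;0 0 0.03 0;0 0 0.018 0;0 0 0.007 0;0 0 0 0' 0.045;  python3 -m crank '0 0 0 0;0 0 0 0;0 0 0 0;0 0 0 0;0 0 0 0' 0.02; python3 look.py w21.png
```

```text
t: 39.3
tool_pos: [428.4, -143.8, 11.8]
eef_rot: [[0.915, 0.404, -0.002], [0.404, -0.915, 0.001], [-0.001, -0.002, -1.0]]
ft_force: [-0.1, -0.7, -0.1]
grip_width: 44.8
t: 39.8
tool_pos: [429.3, -144.3, 13.6]
eef_rot: [[0.915, 0.404, 0.002], [0.404, -0.915, -0.001], [0.001, 0.001, -1.0]]
ft_force: [-0.1, 0.4, 10.3]
grip_width: 27.7
tool [ 429.3 -144.3   13.6] yaw 23.81 in base -184.5 -264.8 F [ 0.5  1.  10.1] w 28.4
```

View pics/w21.png

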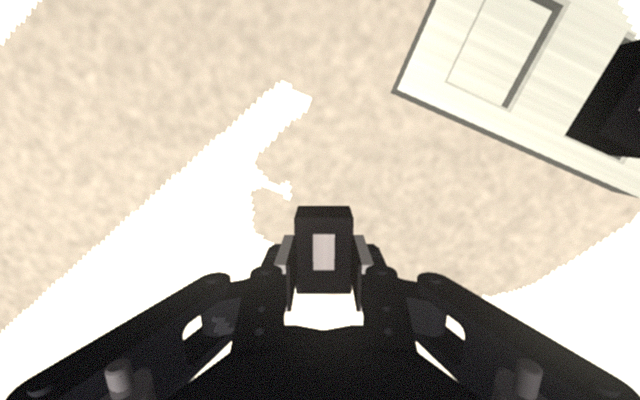

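```bash
python3 -m crank '0 0 -0.011 0;0 0 -0.011 0;0 0 0 0.1283;0 0 0 0.1283;0 0 0 0.1283;0 0 0 0;0 0 0 0'; python3 -m crank '0.0417 0.0128 0 0;0.0417 0.0128 0 0;0.0417 0.0128 0 0;0 0 0 0;0 0 0 0;0 0 0 0'; python3 look.py w22.png
```

```text
t: 40.55
tool_pos: [429.0, -144.2, 35.4]
eef_rot: [[0.999, 0.035, 0.001], [0.035, -0.999, -0.0], [0.001, 0.0, -1.0]]
ft_force: [-0.6, -0.4, 0.1]
grip_width: 28.1
t: 41.15
tool_pos: [553.8, -178.2, 34.7]
eef_rot: [[0.999, 0.033, -0.001], [0.033, -0.999, 0.001], [-0.001, -0.001, -1.0]]
ft_force: [-0.6, 0.2, -0.6]
grip_width: 27.9
tool [ 553.7 -178.2   34.7] yaw 1.84 in base -57.2 -285.4 F [0.1 0.1 0.1] w 28.0
```

View pics/w22.png

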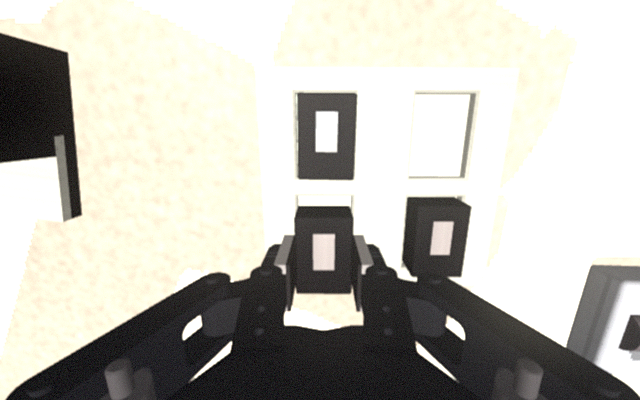

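B is above the last pocket. Lower.

```bash
python3 -m crank '0.001 0.0004 0.005 0.002;0 0 0 0;0 0 0 0'; python3 -m crank '0 0 0.002 0;0 0 0.002 0;0 0 0 0'; python3 -m crank '0 0 0.002 0;0 0 0 0'
```

```text
t: 41.5
tool_pos: [555.6, -178.9, 29.6]
eef_rot: [[1.0, 0.029, -0.001], [0.029, -1.0, 0.0], [-0.001, -0.0, -1.0]]
ft_force: [0.5, 0.2, -1.4]
grip_width: 27.9
t: 41.8
tool_pos: [555.8, -178.9, 25.5]
eef_rot: [[1.0, 0.029, -0.0], [0.029, -1.0, 0.0], [-0.0, -0.0, -1.0]]
ft_force: [-0.2, -0.1, -0.3]
grip_width: 28.2
t: 42.0
tool_pos: [555.9, -179.0, 23.6]
eef_rot: [[1.0, 0.029, -0.0], [0.029, -1.0, 0.0], [-0.0, -0.0, -1.0]]
ft_force: [0.4, 1.2, -0.3]
grip_width: 28.1
```

```bash
python3 -m crank '0 0 0.002 0;0 0 0.0015 0;0 0 0 0'; python3 -m crank '0 0 0 0;0 0 0 0;0 0 0 0;0 0 0 0' 0.042;  python3 -m crank '0 0 -0.02 0;0 0 -0.03 0;-0.01 0.01 -0.045 0;-0.01 0.01 -0.045 0;-0.01 0.01 -0.035 0;0 0 0 0;0 0 0 0'; python3 look.py w23.png; python3 - <<'E'
from h import *
im,d,p=load('wrist')
print('A',rect(im,d,p,(614,-177),25,20,40));print('C',rect(im,d,p,(558,-245),25,20,40));print('B',rect(im,d,p,(555,-178),25,20,40))
W=cloud(d,p)
for n in ['lamp_tip']:
  for r in manip.spot_in('wrist',n): print(n,round(r['p'],2),np.round(r['position'],1))
m=(im[...,0].astype(int)>im[...,1]+60)&(d>0)&(W[...,1]<-320); P=W[m]; print('red',len(P),P.min(0),P.max(0),np.median(P,0))
E
```

```text
t: 42.3
tool_pos: [555.9, -179.0, 20.1]
eef_rot: [[1.0, 0.029, -0.0], [0.029, -1.0, 0.0], [-0.0, -0.0, -1.0]]
ft_force: [0.6, -0.1, -0.7]
grip_width: 28.1
t: 42.7
tool_pos: [556.0, -179.0, 20.3]
eef_rot: [[1.0, 0.029, 0.0], [0.029, -1.0, -0.0], [0.0, 0.0, -1.0]]
ft_force: [0.2, -0.1, 0.7]
grip_width: 42.1
t: 43.4
tool_pos: [527.0, -210.2, 195.9]
eef_rot: [[1.0, 0.028, 0.001], [0.028, -1.0, -0.001], [0.001, 0.001, -1.0]]
ft_force: [0.1, 0.1, -0.6]
grip_width: 42.1
tool [ 526.6 -209.6  194.9] yaw 1.63 in base -80.8 -319.5 F [-0.3 -0.3 -0.9] w 41.9
A {'c': (613.6, -177.9), 'mean': array([ 614. , -178.1,   29.4]), 'size': (42.7, 30.2), 'long_deg': 1.6, 'h': 29.4, 'n': 1270}
C {'c': (557.7, -244.8), 'mean': array([ 558.4, -244.4,   29.3]), 'size': (43.8, 29.9), 'long_deg': 2.5, 'h': 29.4, 'n': 1111}
B {'c': (555.9, -179.0), 'mean': array([ 556.3, -179.1,   29.4]), 'size': (43.9, 29.8), 'long_deg': 1.2, 'h': 29.4, 'n': 1102}
lamp_tip 0.64 [ 482.3 -383.    74.1]
red 397 [ 470.12803348 -394.69921389   70.86466063] [ 491.22914045 -373.17270986   83.17693478] [ 481.89821278 -382.013155     78.43345785]
```

View pics/w23.png

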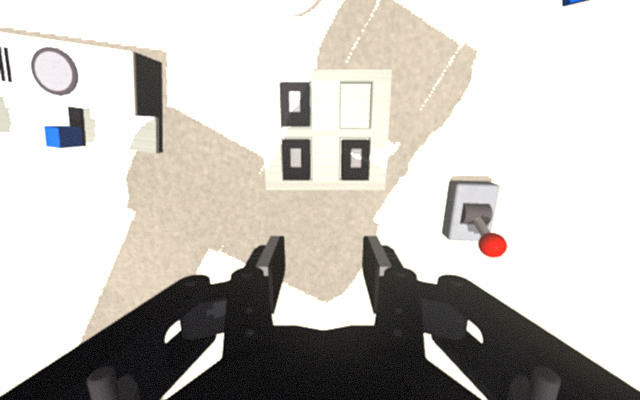

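All three read 28 mm top, square in their pockets. Before the lever I'll check both sliders from closer.

```bash
python3 -m crank '-0.005 -0.045 0 0;-0.005 -0.045 0 0;-0.005 -0.045 0 0;-0.005 -0.045 0 0;-0.005 -0.045 0 0;-0.005 -0.045 0 0;-0.005 -0.04 0 0;0 0 0 0;0 0 0 0'; python3 look.py w24.png; python3 - <<'E'
from h import *
im,d,p=load('wrist')
for g,a in [((579,56),(602,53)),((584,150),(606,146))]:
    print('grip',rect(im,d,p,g,25,54.5,60)); print('arm',rect(im,d,p,a,17,24,33))
E
```

```text
t: 44.4
tool_pos: [482.4, 99.9, 194.2]
eef_rot: [[1.0, 0.031, -0.002], [0.031, -1.0, -0.0], [-0.002, 0.0, -1.0]]
ft_force: [0.6, -0.2, 1.1]
grip_width: 41.8
tool [482.7  99.1 194.4] yaw 1.71 in base -157.1 -17.2 F [-0.4  0.8  0.4] w 41.9
grip {'c': (575.1, 57.1), 'mean': array([575.2,  57.1,  56.3]), 'size': (20.0, 14.1), 'long_deg': -7.2, 'h': 56.3, 'n': 337}
arm {'c': (598.7, 54.4), 'mean': array([599.5,  54.6,  28.3]), 'size': (23.0, 12.0), 'long_deg': -5.8, 'h': 28.3, 'n': 286}
grip {'c': (584.3, 148.6), 'mean': array([584.3, 148.4,  56.3]), 'size': (20.0, 13.9), 'long_deg': -6.1, 'h': 56.3, 'n': 347}
arm {'c': (607.3, 146.3), 'mean': array([608.7, 145.7,  28.3]), 'size': (25.6, 12.4), 'long_deg': -5.9, 'h': 28.4, 'n': 314}
```

View pics/w24.png

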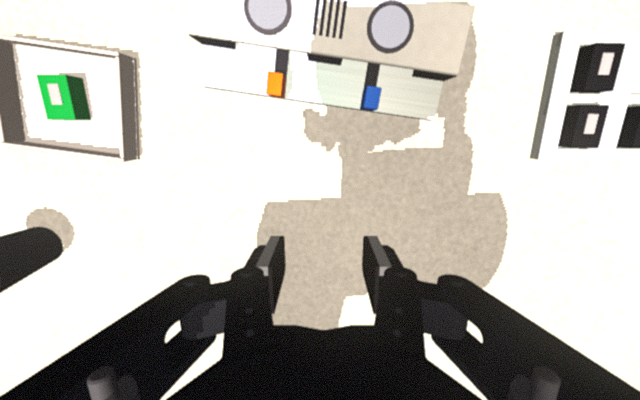

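Both sliders are flat and square (tops 55 and 27 mm, yaw about -6°). Next I measure the lamp housing from the stored views and approach it.

```bash
python3 -m crank '0 0 0 0;0 0.045 0 0;0 0.045 0 0;0 0.045 0 0;0 0.045 0 0;0 0.045 0 0;0 0.045 0 0;0 0.045 0 0;0 0.045 0 0;-0.01 0.045 0 0' 0.0; python3 -m crank '-0.02 0.02 0 0.03;0 0 0 0;0 0 0 0'; python3 look.py w25.png; python3 - <<'E'
from h import *
im,d,p=load('wrist');W=cloud(d,p)
print('box',[rect(im,d,p,(500,-384),70,lo,lo+8) for lo in (12,18,24,30)])
m=(im[...,0].astype(int)>im[...,1]+60)&(d>0)&(W[...,1]<-320); P=W[m]; print('red',len(P),P.min(0),P.max(0))
m=(np.abs(W[...,1]+384)<6)&(np.abs(W[...,0]-500)<60)&(d>0)
P=W[m]
for x in range(460,560,6):
    q=P[(P[:,0]>=x)&(P[:,0]<x+6)]
    if len(q): print(x,q[:,2].min().round(),q[:,2].max().round(),len(q))
E
```

```text
t: 45.45
tool_pos: [484.2, -309.3, 195.0]
eef_rot: [[1.0, 0.027, 0.0], [0.027, -1.0, -0.0], [0.0, 0.0, -1.0]]
ft_force: [1.7, 0.8, -0.7]
grip_width: -0.2
t: 45.75
tool_pos: [464.3, -327.8, 195.0]
eef_rot: [[1.0, -0.004, -0.0], [-0.004, -1.0, 0.001], [-0.0, -0.001, -1.0]]
ft_force: [0.8, 0.1, -0.8]
grip_width: 0.1
tool [ 464.8 -327.1  195.1] yaw -0.15 in base -130.0 -442.8 F [-0.2 -0.4  0.2] w -0.2
box [{'c': (509.9, -361.1), 'mean': array([ 510. , -361.1,   15.7]), 'size': (27.3, 0.3), 'long_deg': 0.3, 'h': 15.6, 'n': 26}, {'c': (500.0, -369.8), 'mean': array([ 500.7, -365.5,   24.7]), 'size': (69.2, 19.8), 'long_deg': -2.4, 'h': 25.1, 'n': 280}, {'c': (499.9, -386.0), 'mean': array([ 507.5, -383. ,   26.4]), 'size': (68.6, 49.7), 'long_deg': 0.0, 'h': 26.3, 'n': 1854}, {'c': (500.1, -386.1), 'mean': array([ 501.2, -385.7,   34.7]), 'size': (30.2, 22.5), 'long_deg': 89.8, 'h': 35.0, 'n': 517}]
red 329 [ 471.44835003 -394.81974599   74.69673366] [ 490.36516994 -376.37937998   82.91184389]
460 25.0 27.0 3
466 25.0 290.0 286
472 25.0 292.0 2845
478 25.0 288.0 167
484 26.0 81.0 136
490 31.0 77.0 123
496 34.0 43.0 68
502 32.0 37.0 70
508 25.0 34.0 66
514 24.0 28.0 66
520 24.0 28.0 67
526 25.0 28.0 54
532 0.0 27.0 63
538 -0.0 3.0 50
544 -0.0 3.0 63
550 0.0 3.0 55
556 -0.0 3.0 44
```

View pics/w25.png

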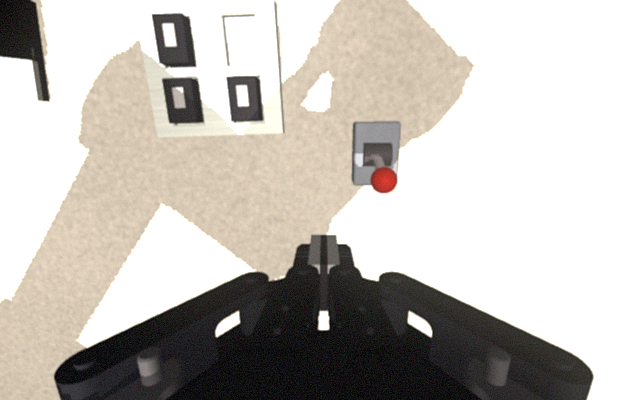

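The lever ball is at (383,180), world about (481,-385.5,72); the housing centre is x≈500. I'll come down behind it with shut fingers.

```bash
python3 -m crank '-0.015 0.029 0 0;-0.015 0.029 0 0;0 0 0.045 0;0 0 0.045 0;0 0 0.03 0;0 0 0.015 0;0 0 0 0;0 0 0 0'; python3 -m crank '0.01 0 0 0;0.008 0 0 0;0.006 0 0 0;0.006 0 0 0;0.006 0 0 0;0 0 0 0'; python3 look.py w26.png
```

```text
t: 46.6
tool_pos: [435.7, -384.4, 60.7]
eef_rot: [[1.0, -0.0, 0.0], [-0.0, -1.0, -0.0], [0.0, 0.0, -1.0]]
ft_force: [-0.1, -0.6, -0.4]
grip_width: 0.0
t: 47.2
tool_pos: [472.1, -384.7, 60.4]
eef_rot: [[1.0, -0.001, 0.001], [-0.001, -1.0, -0.0], [0.001, 0.0, -1.0]]
ft_force: [-0.2, -0.7, 0.4]
grip_width: 0.0
tool [ 471.6 -384.7   60.2] yaw -0.06 in base -117.1 -499.4 F [-0.   0.4  0.2] w 0.0
```

View pics/w26.png

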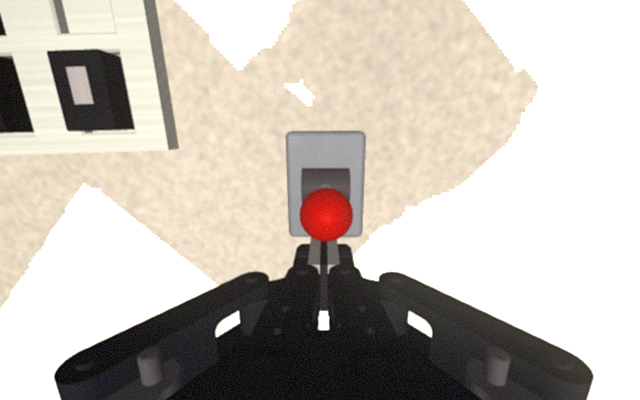

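The ball (326,214) is right in front of the fingers. Push on.

```bash
python3 -m crank '0.006 0 0 0;0.006 0 0 0;0.006 0 0 0;0 0 0 0'; python3 -m crank '0.005 0 0 0;0.005 0 0 0;0 0 0 0'; python3 look.py w27.png; python3 - <<'E'
from h import *
im,d,p=load('wrist');W=cloud(d,p)
m=(im[...,0].astype(int)>im[...,1]+60)&(d>0); P=W[m]; print('red',len(P),P.min(0),P.max(0))
E
```

```text
t: 47.65
tool_pos: [490.1, -384.8, 60.3]
eef_rot: [[1.0, -0.001, 0.001], [-0.001, -1.0, -0.0], [0.001, 0.0, -1.0]]
ft_force: [-1.1, -0.3, 0.7]
grip_width: 0.3
t: 47.95
tool_pos: [499.7, -384.7, 60.2]
eef_rot: [[1.0, -0.001, 0.0], [-0.001, -1.0, -0.0], [0.0, 0.0, -1.0]]
ft_force: [0.6, 0.8, -0.1]
grip_width: 0.3
tool [ 499.5 -384.7   60.2] yaw -0.06 in base -89.3 -496.5 F [-0.6 -0.8  0.9] w -0.1
red 1777 [ 513.3919601  -397.19222948   68.70086488] [ 536.2958704  -374.2702489    81.08023098]
```

View pics/w27.png

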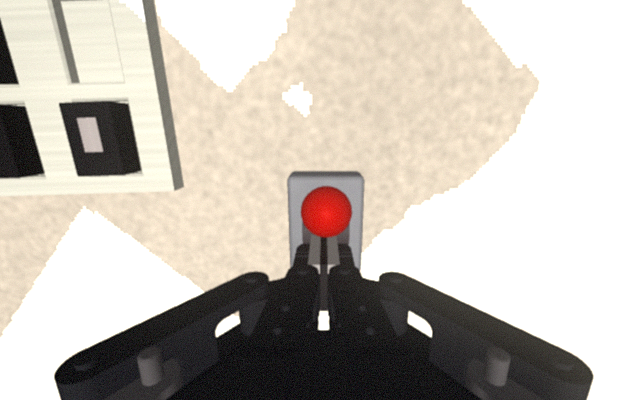

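The ball is now at x≈525, past the mirrored position, but no stop is felt. I'll push gently further.

```bash
python3 -m crank '0.003 0 0 0;0 0 0 0'; python3 -m crank '0.003 0 0 0;0 0 0 0';  python3 -m crank '0.003 0 0 0;0 0 0 0'; python3 look.py w28.png; python3 - <<'E'
from h import *
im,d,p=load('wrist');W=cloud(d,p)
m=(im[...,0].astype(int)>im[...,1]+60)&(d>0); P=W[m]; print('red',len(P),P.min(0),P.max(0))
E
```

```text
t: 48.2
tool_pos: [500.5, -384.6, 60.1]
eef_rot: [[1.0, -0.001, -0.003], [-0.001, -1.0, 0.001], [-0.003, -0.001, -1.0]]
ft_force: [-11.9, -1.9, 5.5]
grip_width: -0.2
t: 48.4
tool_pos: [501.0, -384.5, 60.0]
eef_rot: [[1.0, -0.001, -0.008], [-0.001, -1.0, 0.002], [-0.008, -0.002, -1.0]]
ft_force: [-30.7, -4.8, 13.4]
grip_width: 0.0
t: 48.6
tool_pos: [501.5, -384.3, 59.9]
eef_rot: [[1.0, -0.001, -0.012], [-0.001, -1.0, 0.003], [-0.012, -0.003, -1.0]]
ft_force: [-49.1, -8.4, 22.1]
grip_width: -0.2
tool [ 501.5 -384.3   59.9] yaw -0.06 in base -87.4 -495.9 F [-49.   -7.9  22.1] w -0.1
red 1766 [ 514.16214358 -397.42525599   68.68677131] [ 536.73794705 -374.42323128   81.20276458]
```

Firm stop reached. Back away, rise, and do final checks.

```bash
python3 -m crank '-0.01 0 0 0;-0.02 0 0 0;-0.02 0 -0.02 0;0 0 -0.045 0;0 0 -0.045 0;0 0 -0.045 0;-0.02 0 -0.03 0;0 0 0 0;0 0 0 0;0 0 0 0'; python3 look.py w29.png; python3 - <<'E'
from h import *
im,d,p=load('wrist');W=cloud(d,p)
m=(im[...,0].astype(int)>im[...,1]+60)&(d>0)&(W[...,1]<-320); P=W[m]; print('red',len(P),P.min(0),P.max(0))
for c in [(614,-177),(558,-245),(555,-178)]: print(rect(im,d,p,c,30,20,40))
im,d,p=snap('top','topend.png'); im0=cv2.imread('pics/top0.png')[:,:,::-1]
for n in ['oil','dish','pot','inspected0','filter0_grip','filter1_grip']:
    for r in manip.spot_in('top',n)[:2]: print(n,round(r['p'],2),np.round(r['position'],1))
cv2.imwrite('pics/topend.png',np.clip(im[60:290,160:480].astype(int)*1.6,0,255).astype(np.uint8)[:,:,::-1].repeat(2,0).repeat(2,1))
E
```

```text
t: 49.65
tool_pos: [438.0, -384.3, 244.3]
eef_rot: [[1.0, -0.001, -0.001], [-0.001, -1.0, 0.001], [-0.001, -0.001, -1.0]]
ft_force: [-0.3, -0.4, 0.8]
grip_width: -0.0
tool [ 438.  -384.2  244. ] yaw -0.07 in base -150.5 -502.5 F [1.6 0.8 0.6] w 0.4
red 326 [ 514.08803179 -395.35819876   71.71241108] [ 535.33192543 -374.27811754   81.29055935]
{'c': (613.3, -177.9), 'mean': array([ 612.8, -180.1,   28.8]), 'size': (44.5, 31.5), 'long_deg': 1.2, 'h': 29.4, 'n': 1391}
{'c': (557.3, -245.1), 'mean': array([ 557.3, -246.4,   29.1]), 'size': (44.1, 30.5), 'long_deg': 2.1, 'h': 29.5, 'n': 1126}
{'c': (555.7, -179.6), 'mean': array([ 555.7, -181.3,   28.8]), 'size': (44.0, 31.8), 'long_deg': 1.8, 'h': 29.4, 'n': 1177}
dish 0.98 [ 740.6 -170.2    9.8]
dish 0.37 [581.7  58.3  52. ]
pot 0.87 [390.6 463.5  40.5]
pot 0.7 [ 594.3 -216.7   14.8]
inspected0 0.64 [563.7 381.3  27.5]
inspected0 0.49 [587.5  55.4  50.3]
filter1_grip 0.59 [586.8  57.4  51.6]
```

View pics/w29.png

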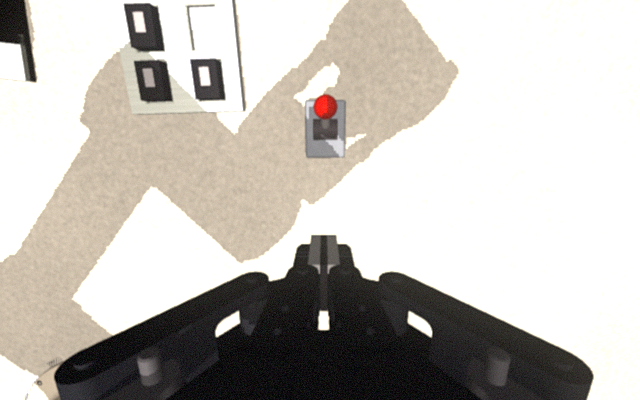

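View pics/topend.png

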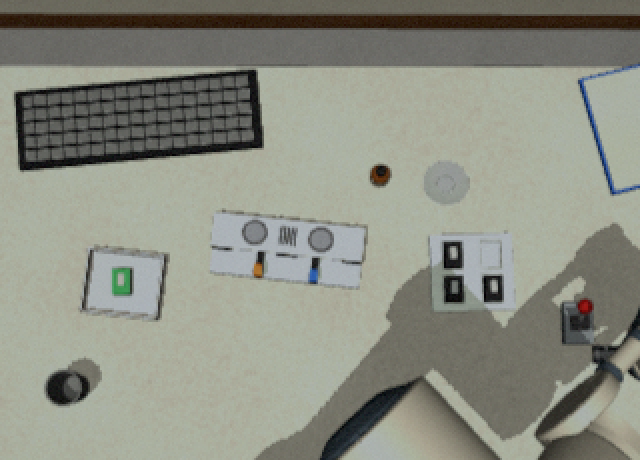

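The lever is over, with its ball at (325,106) beyond the housing. The specimens and sliders are seated and the green block is in the tray. The bottle, dish and pot are where they were. I'll hand it in.

```bash
python3 -c "
from workcell import manip
print(manip.job_done(), manip.state()['t'])"
```

```text
the job is handed in; nothing more can be done
the job is handed in; nothing more can be done
```

The microscope session is set up and the job was handed in at about 50 s; no verdict is reported.

**What I did**
- **Green block:** the one present (in pocket 0) was lifted into the tray.
- **Sliders:** orange went into bay0 and blue into bay1. Each was swept along the back wall until it dropped about 6 mm into its recess.
- **Specimens:** all three are in pockets of their own, steel face up. One was knocked about 3 cm aside during the run, so I measured it again before grasping it.
- **Lever:** the lamp lever was pushed away from the robot last, until it met a firm stop.

**Last checks**
- **Specimens:** tops at about 28 mm (29.4 mm read, minus the 1.4 mm depth bias). They are square to within about 1° and centred in their pockets to about 1 mm.
- **Sliders:** grip tops at about 55 mm and arms at about 27 mm, which is what seated sliders should read. Both lie at about -6°, in line with the base. I measured this just before the lever push; afterwards I only saw them in the top view.
- **Lever:** the ball moved from x≈481 to x≈525 mm and stayed there after I backed off.
- **Bystanders:** the dish and pot are within 5 mm of their first readings. The final network call did not report the bottle or the orange grip, but the top picture shows the bottle near its starting place and the grip in bay0.

**What went less well**
- My first grasp of the orange slider stopped about 10 mm short, because the move was clipped. It dragged the slider sideways, and I regrasped it squarely.
- The lever push peaked at about 54 N at the wrist against the stop. The fingertips were doing the pushing, not the gripper's body.

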